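# Put the empty tube racks to soak

## Robot

A 7-joint arm with a two-finger parallel gripper is mounted at the origin on the work surface. World frame = base frame: x ahead of the robot, y to its left, z up, the work surface at z = 0. Lengths are in m, angles in rad, forces in N, time in s.
With the tool pointing down it reaches from about 0.4 to 0.85 m from the base axis. Payload 4.5 kg.
Tool frame: the origin (TCP) lies at the very end of the fingers, on their centre line; the grasp point (between the pads) lies 19 mm behind it (r.pinch_z is the distance from the TCP to the grasp point, in m); z points along the fingers, y is the line along which they close (so a half turn about z gives the same grasp; the last joint's range is limited). The gripper opens to 88 mm and grips with 3 to 60 N. Pads are 18 mm wide; open, the fingers measure 123 mm over their backs; the gripper's body (75 mm by 187 mm) begins 45 mm behind the grasp point.
Start: joints at [-1.262, 0.689, -0.195, 1.565, 0.157, 0.902, -0.215], TCP at [0.17, 0.602, 0.209] pointing down, gripper open.
Joint ranges: [-3.01, 3.01], [-0.46, 2.08], [-1.47, 1.51], [0.13, 2.56], [-1, 4.14], [0.04, 2.09], [-2.66, 2.66]. Speed limits (rad/s): [2.57, 2.57, 3.14, 3.14, 3.14, 3.14, 3.14].

## Interface

Orientations are given as a unit quaternion [x, y, z, w].
In Python, from plant import r, cams gives the robot as it stands.
- The arm moves only by the shell command python3 -m pendant 'ROWS' [FORCE]. ROWS is JSON, a list of rows, each a list of 3 entries, a list of its own where there are three numbers: the closure, from -1 (fully open) to 1 (shut), then the shift along the tool's x, y, z in mm, then the turn, a rotation vector about the tool's x, y, z in degrees. A call has 1 to 8 rows; each row shifts and turns the commanded pose from where the row before left it, along the tool's axes as they then stand; what a row does not reach is not made up. A row lasts 1/8 s, in which the tool goes at most 62.5 mm and 10.7 degrees, less where a joint would pass 70% of its speed; a pose out of reach is approached as far as the arm can. A call with a gripper value outside its range is refused whole. The fingers move at their own pace and stop on an object; FORCE is the grip in N (left out, the last holds). Time passes only in rows, so rows that do not move let the fingers close. It gives the time, the measured TCP pose, the force, the opening and the grip force at its end, in the units of the state.
- r.get_state(): the state, without advancing time (a new reading comes with each control period).
- cams.snapshot(name): name is "scene" or "top"; returns a dict with "img" (400x640x3 uint8, red, green, blue), "camera_matrix" (3x3 intrinsics, pixels), "camera_from_world" (4x4, takes a point from world to camera coordinates). Camera axes: x right, y up, looking along -z (the intrinsics and any distortion apply to the point x, -y, -z); pixel columns grow to the right and rows downward; lengths in m; the calibration is good to about 2 mm. A picture is of the moment at which its call begins. There is no depth.
- r.finish_job(): hands the job in; it is judged then, once.
The state is a dict: "clock": time; "q": joint angles; "qd": joint speeds; "joint_torque": joint torques, N m; "tool_pos": TCP position; "eef_rot": TCP orientation; "contact_force": force on the tool from outside, world axes, zero at the start; "moment": the same for the moment, N m; "opening": opening from 0.0 (shut) to 1.0 (fully open); "finger_force": force on a finger pad.
Only numpy, scipy, OpenCV 4.12 (cv2) and the standard library are available. Lean on these libraries where they do the work, as an engineer would, in place of code of your own. Each camera call takes 0.05 s, during which the arm holds its last target. There are 200 camera calls.

## Task

Swing the steel grate of the soaking tub open and put every empty tube rack from the bench into the tub, on its floor. Then, with the grate still open, press the dosing bottle's pump head all the way down and let it come back up; then swing the grate fully shut and lock it with the T-handled pin, pushed through both ears and the grate's lug until its shoulder is home. Leave the rack that still holds sample tubes, the jar and the pen where they are.

Things in the scene. Friction and masses are not known exactly. Their poses are not given: they have to be found in the camera images.
- tub: fixed blue soaking tub, white rim; walls and floor 5 mm; inside 144 (x) x 260 (y) mm; rim top 68 mm above the bench, rim flange 184 x 304 mm overall. Origin under its centre at bench height; +x is its rear (hinge) side away from the robot, z up. Tub, grate and pump bottle move as one from start to start
- tub_floor (a point): middle of the tub's inner floor, 5 mm above the bench. Four racks fit side by side, their long sides along the tub's x, centres 58 mm apart along y (87 mm from the middle at most)
- grate (a joint): hinge angle of the steel rod grate over the tub, rad: 0 shut on the rim, 1.57 upright, at most 1.9. Starts shut or up to 0.45 open. 0.3 kg, stiff hinge: stays where it is left, about 5 N at the handle lifts it. It reaches 148 mm forward from the hinge, is 210 mm wide, rods 34 mm apart
- tub_hinge (a point): middle of the grate's hinge axis, in the tub's rear rim: x +70 mm, z +72 mm from the tub's origin; the axis runs along the tub's y
- grate_handle (a point): middle of the grate's bail handle: a 9 mm round bar parallel to the hinge, 48 mm long between its two legs, standing 36 mm off the grate at the front edge, right (-y) of the lug. With the grate shut it lies 148 mm forward of the hinge axis, 36 mm above it and 80 mm right of the middle
- pump (a joint): stroke of the sprung pump head, m: 0 up, 0.012 all the way down; about 2 N starts it and 8 N holds it down; it springs back by itself
- pump_top (a point): middle of the top of the round white pump head, 34 mm across, 186 mm above the bench when up, pushed straight down. Its bottle (radius 34 mm) is clipped to the tub's rear left corner, 92 mm behind and 185 mm left of the tub's origin; its spout reaches in over the tub's rear left inner corner, tip at x +67, y +115, z +160 mm from the tub's origin
- clevis (a point): middle of the clevis on the tub's front rim: two upright steel ears 8 mm thick, 30 mm wide, 42 mm high, outer faces 15 mm either side of this point along the tub's y, with 15 mm holes on one axis along y, 96 mm above the bench. The grate's lug (10 mm plate, 16 mm hole) drops between them. The pin goes in from the left, pointing to the tub's -y: the grate handle blocks the right
- pin: loose steel T-handled pin, 0.16 kg, flat on the bench left of the tub, pointing roughly to -y. Round 12 mm shaft along its own +x, tapered tip 42 mm ahead of the origin; shoulder at x -15 mm; behind it a square grip 18 x 18 mm (x -15 to -55 mm), then a crossbar 18 mm thick, 56 mm wide along its y. Origin on the axis: it lies at point clevis when the pin is home
- rack1: empty white tube rack, a block 92 (x) x 30 (y) x 46 (z) mm, about 90 g: thick drilled top deck (14 mm) on a base, stands loose on the bench at the start; origin at the block's centre, z up as it stands. There are three or four of these; one that is absent reads None
- rack2: empty white tube rack, a block 92 (x) x 30 (y) x 46 (z) mm, about 90 g: thick drilled top deck (14 mm) on a base, stands loose on the bench at the start; origin at the block's centre, z up as it stands. There are three or four of these; one that is absent reads None
- rack3: empty white tube rack, a block 92 (x) x 30 (y) x 46 (z) mm, about 90 g: thick drilled top deck (14 mm) on a base, stands loose on the bench at the start; origin at the block's centre, z up as it stands. There are three or four of these; one that is absent reads None
- rack4: empty white tube rack, a block 92 (x) x 30 (y) x 46 (z) mm, about 90 g: thick drilled top deck (14 mm) on a base, stands loose on the bench at the start; origin at the block's centre, z up as it stands. There are three or four of these; one that is absent reads None
- used_rack: a rack of the same shape that still holds capped sample tubes (85 mm high overall): in use, leave it; origin at the block's centre, 23 mm above the bench
- jar: bystander: capped amber jar, 44 mm across, 70 mm high; origin under its centre
- pen: bystander: black marker pen 130 mm long, 11 mm thick, lying on the bench at the left; origin under its centre

How it is judged:
By the outcome, as a careful person would: the job done as asked, in the order asked, and still so for the second after the job is handed in, with the robot touching nothing.
Of rack1, rack2, rack3, rack4 only 3 to 4 are there at a start; the rules pass over those that are not, and their reading is None.
At some moment in a run one of rack1, rack2, rack3, rack4, pin may be knocked a few centimetres aside while the robot is not near it.
Once in a run the grip may slacken for a moment while it holds something.
It also fails if it takes over 210 s, if anything falls off the work surface, if the arm or the gripper's body presses on something with over 40 N, if the wrist force passes 120 N, or if a joint passes its speed limit or range.

## Working session

There is one attempt and no reset: what is moved stays moved. The work goes in short steps, Python scripts to look and compute and a shell command to move; the robot and the scene stay as the last step left them, time stands still between calls to the robot, and variables do not carry over. Pictures are saved under pics/ and viewed, at most 14 in all, crops included, and the job is handed in when it is done.

```bash
ls; mkdir -p pics; python3 - <<'E'
from plant import r,cams
import cv2
for n in ("scene","top"):
    s=cams.snapshot(n); cv2.imwrite(f"pics/{n}0.png",s["img"][:,:,::-1])
    print(n,s["camera_matrix"],s["camera_from_world"],[k for k in s])
st=r.get_state();print(st["clock"],st["tool_pos"],st["eef_rot"],st["opening"],r.pinch_z)
E
```

```text
pics
scene [[467.06276237   0.         321.0825509 ]
 [  0.         467.06276237 191.43163831]
 [  0.           0.           1.        ]] [[-0.03594768  0.99934146  0.0049414  -0.01961101]
 [-0.67295187 -0.02786189  0.73916135  0.28764703]
 [ 0.73881225  0.02324581  0.67351027 -1.90266635]
 [ 0.          0.          0.          1.        ]] ['img', 'camera_matrix', 'camera_from_world']
top [[514.71122818   0.         317.7168758 ]
 [  0.         514.71122818 202.89921115]
 [  0.           0.           1.        ]] [[ 0.02241747 -0.99973638  0.00496263  0.01379247]
 [ 0.99850012  0.0226372   0.04985051 -0.53290084]
 [-0.0499497   0.00383767  0.99874436 -1.26566487]
 [ 0.          0.          0.          1.        ]] ['img', 'camera_matrix', 'camera_from_world']
0.1 [0.16948042 0.6009717  0.20861354] [ 1.36925128e-01  9.90581079e-01 -7.95619164e-04 -5.68472195e-05] 0.9976392773224579 0.0187
```

View pics/scene0.png

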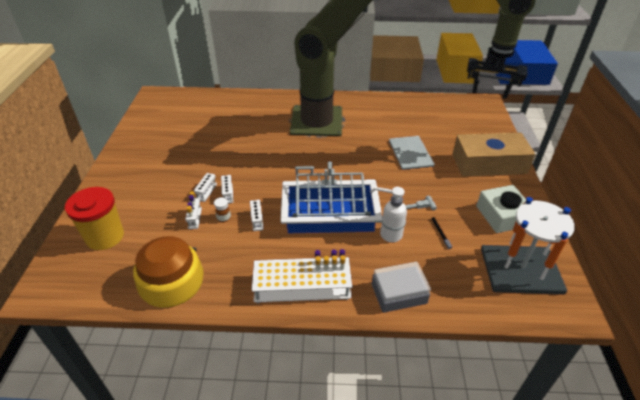

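View pics/top0.png

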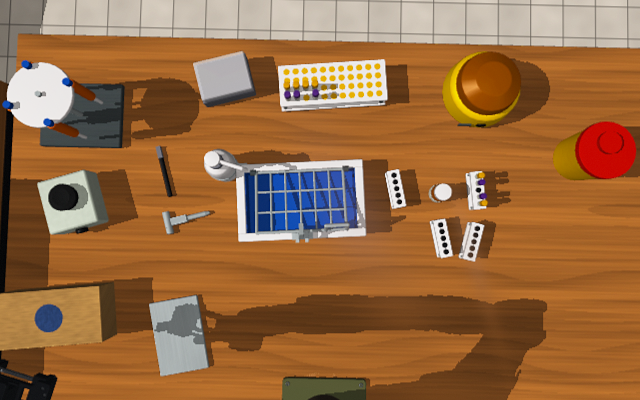

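The top view shows three empty racks at about (397,188), (442,238) and (472,241). The used rack is at (477,190), the jar at (442,192), the tub at (302,200), the pin at (188,220) and the pen at (165,172).

```bash
cat > h.py <<'E'
import numpy as np, cv2
from scipy.spatial.transform import Rotation as R
from plant import r,cams
def snap(n,f=None):
    s=cams.snapshot(n)
    if f: cv2.imwrite(f"pics/{f}.png",s["img"][:,:,::-1])
    return s
def ray(s,u,v,z):
    K=s["camera_matrix"];T=s["camera_from_world"]
    d=np.array([(u-K[0,2])/K[0,0],-(v-K[1,2])/K[1,1],-1.])
    o=-T[:3,:3].T@T[:3,3]; d=T[:3,:3].T@d
    return o+d*(z-o[2])/d[2]
def proj(s,p):
    K=s["camera_matrix"];T=s["camera_from_world"];c=T[:3,:3]@np.asarray(p)+T[:3,3]
    return np.array([K[0,2]+K[0,0]*c[0]/-c[2],K[1,2]-K[1,1]*c[1]/-c[2]])
def crop(s,x0,y0,x1,y1,k,f):
    cv2.imwrite(f"pics/{f}.png",cv2.resize(s["img"][y0:y1,x0:x1,::-1],None,fx=k,fy=k,interpolation=cv2.INTER_CUBIC))
def white(s,roi,lo=165):
    im=s["img"].astype(int);m=((im.min(2)>lo)&(im.max(2)-im.min(2)<35)).astype(np.uint8)*255
    k=np.zeros_like(m);x0,y0,x1,y1=roi;k[y0:y1,x0:x1]=m[y0:y1,x0:x1]
    return cv2.morphologyEx(k,cv2.MORPH_CLOSE,np.ones((5,5)))
def boxes(s,roi,z,lo=165,amin=60):
    out=[]
    for c in cv2.findContours(white(s,roi,lo),cv2.RETR_EXTERNAL,cv2.CHAIN_APPROX_NONE)[0]:
        if cv2.contourArea(c)<amin: continue
        b=cv2.boxPoints(cv2.minAreaRect(c)); w=np.array([ray(s,*p,z)[:2] for p in b])
        e=[w[1]-w[0],w[2]-w[1]]; l=max(e,key=np.linalg.norm)
        out.append((w.mean(0).round(4),np.round(sorted(map(np.linalg.norm,e)),4),round(np.degrees(np.arctan2(l[1],l[0]))%180,1),b.mean(0).round(1)))
    return out
def tool():
    st=r.get_state();return np.array(st["tool_pos"]),R.from_quat(st["eef_rot"])
def go(p,yaw=None):
    """shift(mm, tool axes) and turn for TCP to p, pointing down, tool y axis at world angle yaw (deg)"""
    t,q=tool(); print("tcp",t.round(4),"shift mm",(q.inv().apply(np.asarray(p)-t)*1000).round(1),end=" ")
    if yaw is not None:
        best=None
        for k in (0,180):
            a=np.radians(yaw+k);y=np.array([np.cos(a),np.sin(a),0]);z=np.array([0,0,-1.]);x=np.cross(y,z)
            rv=(q.inv()*R.from_matrix(np.c_[x,y,z])).as_rotvec(degrees=True)
            print("turn",rv.round(1),end=" ")
    print("f",np.round(r.get_state()["contact_force"],1),"open",round(r.get_state()["opening"],3))
E
python3 - <<'E'
from h import *
s=snap("top"); crop(s,150,140,510,270,2.2,"c1")
for b in boxes(s,(375,150,520,280),.046): print(b)
print("tub")
for b in boxes(s,(225,140,375,255),.068): print(b)
crop(snap("scene"),170,150,470,260,2.6,"c2")
t,q=tool();print(q.as_matrix().round(3))
E
```

```text
(array([ 0.4481, -0.3461]), array([0.0395, 0.0911]), np.float64(166.0), array([470.9, 240.6], dtype=float32))
(array([ 0.4524, -0.2731]), array([0.0375, 0.0913]), np.float64(12.5), array([440.8, 238.1], dtype=float32))
(array([ 0.5652, -0.2701]), array([0.0365, 0.0486]), np.float64(91.3), array([440. , 191.5], dtype=float32))
(array([ 0.5709, -0.3555]), array([0.0401, 0.0919]), np.float64(6.1), array([475.1, 190. ], dtype=float32))
(array([ 0.5704, -0.1599]), array([0.0344, 0.091 ]), np.float64(12.1), array([394.7, 188.4], dtype=float32))
tub
(array([0.5139, 0.1462]), array([0.1477, 0.1546]), np.float64(1.4), array([267. , 208.5], dtype=float32))
(array([0.5381, 0.0456]), array([0.1821, 0.2584]), np.float64(93.9), array([309.5, 199.4], dtype=float32))
[[-0.963  0.271 -0.   ]
 [ 0.271  0.962 -0.001]
 [-0.    -0.001 -1.   ]]
```

View pics/c1.png

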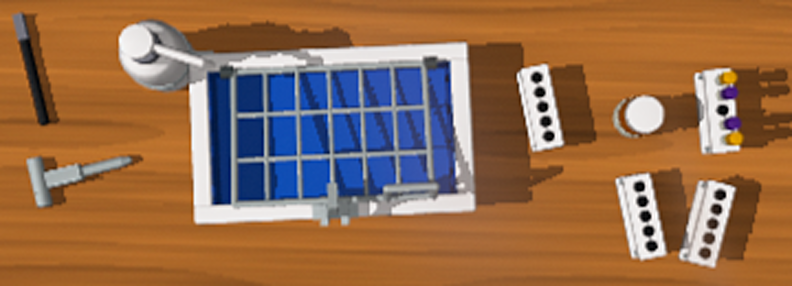

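View pics/c2.png

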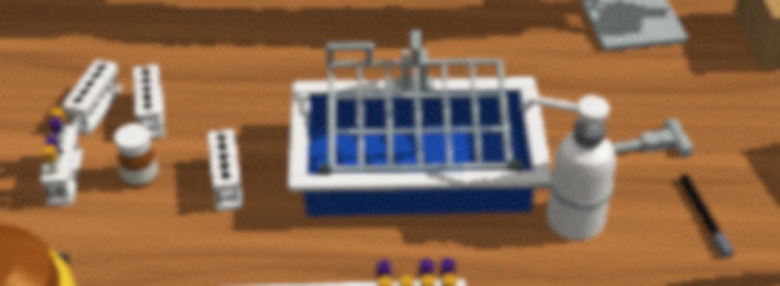

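c1 gives tub rim corners, in top pixels, of UR (362,159.5), LR (365,234.5) and LL (239,241.4). The pump cap is near (212,159) and the grate handle near (337,226), which is (305,168) in the scene view. The grate looks slightly open. Next I fit the tub pose and the grate angle.

```bash
cat >> h.py <<'E'
def tubT():
    import json;return json.load(open("tub.json"))
def tw(p):  # tub frame -> world
    x,y,a=tubT();return R.from_euler("z",a).apply(p)+[x,y,0]
def handle(th):
    x,z=-.148,.036;return tw([.070+x*np.cos(th)+z*np.sin(th),-.080,.072-x*np.sin(th)+z*np.cos(th)])
E
python3 - <<'E'
from h import *
import json
s=snap("top");c=snap("scene")
loc=np.array([[.092,-.152],[-.092,-.152],[-.092,.152]])
px=[(361.8,159.5),(365,234.5),(239,241.4)]
W=np.array([ray(s,*p,.068)[:2] for p in px]);print(W.round(4))
A,B=loc-loc.mean(0),W-W.mean(0)
a=np.arctan2((A[:,0]*B[:,1]-A[:,1]*B[:,0]).sum(),(A*B).sum())
Rm=np.array([[np.cos(a),-np.sin(a)],[np.sin(a),np.cos(a)]])
t=W.mean(0)-Rm@loc.mean(0);print("tub",t,np.degrees(a),"res mm",((A@Rm.T-B)*1000).round(1).tolist())
json.dump([*t,a],open("tub.json","w"))
pt=tw([-.0,0,0]);print("pump",tw([.092,.185,.186]),"top px",proj(s,tw([.092,.185,.186])),"scene px",proj(c,tw([.092,.185,.186])))
for th in (0,.1,.2,.3,.4): print(th,handle(th).round(3),proj(s,handle(th)).round(1),proj(c,handle(th)).round(1))
for n in("clevis",):print(tw([-.085,0,.096]),proj(s,tw([-.085,0,.096])),proj(c,tw([-.085,0,.096])))
# pin: grey in roi
im=s["img"].astype(int)
m=((im.max(2)-im.min(2)<40)&(im.min(2)>95)).astype(np.uint8)*255;k=np.zeros_like(m);k[195:245,155:222]=m[195:245,155:222]
p=np.array([ray(s,u,v,.012)[:2] for v,u in np.argwhere(k)])
mu=p.mean(0);w,v=np.linalg.eigh(np.cov(p.T));print("pin",mu,v[:,1],np.argwhere(k)[:,::-1].min(0),np.argwhere(k)[:,::-1].max(0),((p-mu)@v[:,1]).min(),((p-mu)@v[:,1]).max())
E
```

```text
[[ 0.6359 -0.077 ]
 [ 0.4572 -0.0878]
 [ 0.4342  0.2103]]
tub [0.53616311 0.06786743] 4.020931178746871 res mm [[2.7, -0.3], [-2.2, -2.4], [-0.5, 2.8]]
pump [0.61496429 0.25886317 0.186     ] top px [210.89256842 158.2417615 ] scene px [398.35495506 189.98570973]
0 [ 0.464 -0.017  0.108] [336.1 231.1] [304.4 173.9]
0.1 [ 0.468 -0.017  0.123] [336.2 229.2] [304.3 171.3]
0.2 [ 0.474 -0.017  0.137] [336.4 226.6] [304.2 169. ]
0.3 [ 0.481 -0.016  0.15 ] [336.5 223.4] [304.2 167.1]
0.4 [ 0.49  -0.016  0.163] [336.5 219.5] [304.1 165.7]
[0.45137234 0.06190715 0.096     ] [301.52403981 235.72175573] [329.31825556 174.92235254]
pin [0.48427578 0.36789602] [-0.26102054  0.96533325] [162 211] [209 233] -0.07536452504901966 0.038868519230525055
```

```bash
python3 - <<'E'
from h import *
h=handle(.22);print(h);go([h[0],h[1],.26],4)
print(r.get_state()["q"])
E
cat > /dev/null; python3 -m pendant --help 2>&1 | head -5
```

```text
[ 0.47536011 -0.01660406  0.13943029]
tcp [0.1696 0.6013 0.2091] shift mm [-462.  -511.8  -50.6] turn [-0.   0.  70.3] turn [  -0.    -0.  -109.7] f [-0.6 -0.   0.5] open 1.004
[-1.26221147  0.68941358 -0.19453693  1.56563318  0.15730848  0.90249388
 -0.21511576]
invalid input: not JSON, or not a number
```

```bash
python3 -m pendant '[[-1,[0,0,-8],[0,0,10]],[-1,[0,0,-8],[0,0,10]],[-1,[0,0,-8],[0,0,10]],[-1,[0,0,-8],[0,0,10]],[-1,[0,0,-8],[0,0,10]],[-1,[0,0,-8],[0,0,10]],[-1,[0,0,-3],[0,0,10]],[-1,[0,0,0],[0,0,0]]]' 20; python3 - <<'E'
from h import *
h=handle(.22);go([h[0],h[1],.26],4)
print(r.get_state()["q"])
E
```

```text
clock: 1.3
tool_pos: [0.1694, 0.6017, 0.2605]
eef_rot: [0.68, 0.734, 0.0, 0.0]
contact_force: [-0.1, 0.1, 0.4]
opening: 0.998
finger_force: 0.0
tcp [0.1694 0.6017 0.2605] shift mm [-6.399e+02  2.578e+02  5.000e-01] turn [ 0.  -0.   0.4] turn [   0.     0.  -179.6] f [-0.1  0.1  0.4] open 0.998
[-1.45964647  0.63776584  0.16267452  1.51288402 -0.11434698  0.99986876
 -1.19011809]
```

```bash
python3 -m pendant '[[-1,[-53,21,0],[0,0,0]],[-1,[-53,21,0],[0,0,0]],[-1,[-53,21,0],[0,0,0]],[-1,[-53,21,0],[0,0,0]],[-1,[-53,21,0],[0,0,0]],[-1,[-53,21,0],[0,0,0]],[-1,[-53,21,0],[0,0,0]],[-1,[-53,21,0],[0,0,0]]]' ;python3 -m pendant '[[0,[-53,21,0],[0,0,0]],[0,[-53,21,0],[0,0,0]],[0,[-53,21,0],[0,0,0]],[0,[-53,21,0],[0,0,0]],[0,[0,0,0],[0,0,0]],[0,[0,0,0],[0,0,0]]]'; python3 - <<'E'
from h import *
h=handle(.22);go([h[0],h[1],.126],4)
c=snap("scene");crop(c,270,100,400,230,4,"c3")
E
```

```text
clock: 2.3
tool_pos: [0.3692, 0.1896, 0.2604]
eef_rot: [0.679, 0.734, 0.0, 0.0]
contact_force: [0.5, 0.8, -0.4]
opening: 1.001
finger_force: 0.0
clock: 3.05
tool_pos: [0.4676, -0.0134, 0.26]
eef_rot: [0.68, 0.734, -0.0, -0.001]
contact_force: [-0.4, 0.5, -0.1]
opening: 0.504
finger_force: 0.0
tcp [ 0.4676 -0.0134  0.26  ] shift mm [ -3.9   7.6 134. ] turn [-0.1 -0.   0.4] turn [ 1.000e-01 -1.000e-01 -1.796e+02] f [-0.4  0.5 -0.1] open 0.504
```

View pics/c3.png

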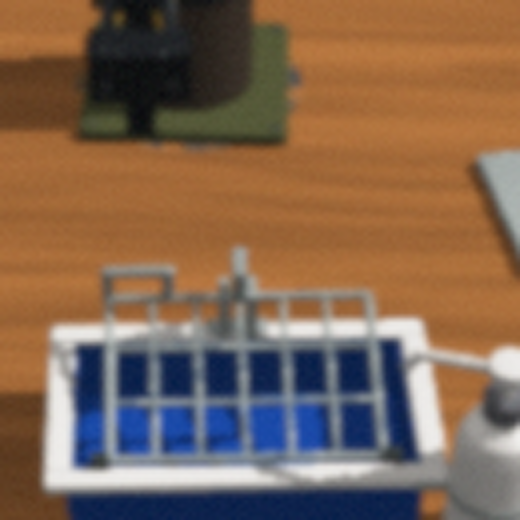

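The handle bar is at scene (304.5,167.8), so the grate is open about 0.25 rad. I descend and grip it.

```bash
python3 -m pendant '[[0,[-4,9,45],[0,0,0]],[0,[0,0,45],[0,0,0]],[0,[0,0,42],[0,0,0]],[0,[0,0,0],[0,0,0]],[1,[0,0,0],[0,0,0]],[1,[0,0,0],[0,0,0]],[1,[0,0,0],[0,0,0]],[1,[0,0,0],[0,0,0]]]' 20
python3 - <<'E'
from h import *
go([.5,0,.2]); t,_=tool()
for th in np.arange(.2,1.85,.15): print(th.round(2), (handle(th)-handle(.2)).round(4)*1000)
E
```

```text
clock: 4.1
tool_pos: [0.4777, -0.0172, 0.1289]
eef_rot: [0.68, 0.733, 0.0, 0.0]
contact_force: [0.5, -0.3, -0.1]
opening: 0.073
finger_force: 0.0
tcp [ 0.4777 -0.0172  0.1289] shift mm [ 15.5  23.6 -71. ] f [ 0.5 -0.3 -0.1] open 0.073
0.2 [0. 0. 0.]
0.35 [11.2  0.8 19.9]
0.5 [25.2  1.8 37.9]
0.65 [41.8  2.9 53.5]
0.8 [60.5  4.3 66.6]
0.95 [80.9  5.7 76.6]
1.1 [102.6   7.2  83.5]
1.25 [125.1   8.8  87.1]
1.4 [147.9  10.4  87.3]
1.55 [170.4  12.   84. ]
1.7 [192.2  13.5  77.4]
1.85 [212.8  15.   67.7]
```

```bash
python3 -m pendant '[[1,[0,0,0],[0,0,0]],[1,[0,0,0],[0,0,0]]]'; python3 - <<'E'
from h import *
c=snap("scene");crop(c,270,100,400,200,5,"c4")
s=snap("top");print(proj(s,[.4777,-.0172,.1289]),proj(c,[.4777,-.0172,.1289]))
E
```

```text
clock: 4.35
tool_pos: [0.4774, -0.0173, 0.1283]
eef_rot: [0.68, 0.733, 0.0, -0.0]
contact_force: [1.1, -0.6, -0.0]
opening: 0.003
finger_force: 0.0
[336.48844489 225.01594507] [304.05909491 171.66319871]
```

View pics/c4.png

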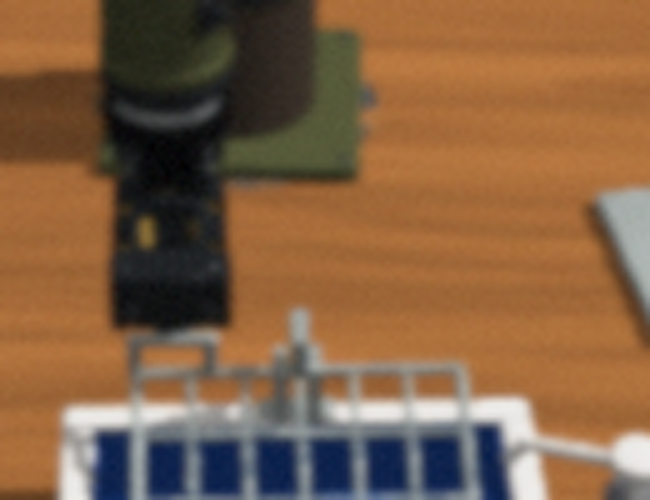

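```bash
python3 - <<'E'
import cv2,numpy as np
t=cv2.imread("pics/top0.png");s=cv2.imread("pics/scene0.png")
print("top");[print(v,t[v,330:345:2].astype(int).tolist()) for v in range(220,236)]
print("scene");[print(v,s[v,301:309:2].astype(int).tolist()) for v in range(162,180)]
from h import *
c=snap("scene")["img"][:,:,::-1]
print("now");[print(v,c[v,298:313:2].astype(int).tolist()) for v in range(160,176)]
E
```

```text
top
220 [[180, 171, 166], [134, 78, 63], [175, 83, 48], [175, 85, 52], [173, 85, 54], [172, 84, 54], [174, 86, 57], [144, 109, 97]]
221 [[178, 170, 164], [99, 72, 66], [177, 83, 48], [175, 84, 51], [175, 83, 51], [175, 85, 53], [175, 85, 55], [135, 85, 69]]
222 [[186, 176, 170], [99, 74, 67], [179, 81, 44], [154, 75, 46], [159, 78, 52], [146, 77, 57], [145, 79, 60], [116, 76, 66]]
223 [[147, 143, 140], [110, 102, 100], [147, 109, 101], [130, 109, 104], [135, 114, 109], [129, 116, 115], [131, 120, 118], [130, 122, 121]]
224 [[142, 144, 140], [146, 147, 145], [150, 152, 150], [152, 154, 153], [157, 160, 157], [161, 164, 162], [166, 166, 164], [168, 168, 166]]
225 [[173, 172, 168], [172, 171, 167], [173, 174, 170], [172, 172, 169], [172, 173, 169], [171, 173, 169], [174, 174, 172], [173, 173, 170]]
226 [[169, 167, 164], [167, 167, 163], [169, 171, 167], [154, 148, 143], [145, 138, 132], [143, 135, 131], [136, 123, 117], [131, 122, 119]]
227 [[113, 106, 102], [118, 112, 110], [119, 107, 103], [107, 85, 79], [112, 94, 86], [111, 94, 89], [108, 86, 80], [117, 111, 111]]
228 [[79, 72, 71], 
[... 3670 characters left out ...]
], [69, 97, 133], [82, 91, 105]]
171 [[67, 98, 140], [65, 117, 175], [66, 117, 178], [68, 119, 180], [66, 117, 179], [69, 119, 181], [68, 99, 142], [83, 93, 107]]
172 [[75, 102, 136], [78, 120, 169], [84, 125, 173], [83, 126, 175], [81, 124, 176], [76, 119, 170], [72, 95, 132], [86, 96, 105]]
173 [[102, 118, 135], [108, 130, 158], [112, 134, 161], [108, 135, 162], [101, 127, 156], [92, 118, 149], [81, 96, 116], [88, 96, 101]]
174 [[117, 126, 131], [123, 133, 144], [122, 137, 146], [115, 126, 139], [104, 118, 131], [100, 113, 122], [84, 94, 102], [92, 100, 107]]
175 [[105, 116, 124], [96, 112, 132], [95, 111, 132], [86, 104, 127], [88, 103, 120], [102, 113, 122], [76, 91, 114], [76, 93, 117]]
```

```bash
python3 -m pendant '[[0,[0,0,0],[0,0,0]],[0,[0,0,0],[0,0,0]],[0,[0,0,0],[0,0,0]],[0,[0,0,7],[0,0,0]],[0,[0,0,7],[0,0,0]],[0,[0,0,0],[0,0,0]]]'
python3 - <<'E'
from h import *
c=snap("scene");t=snap("top")
o=np.hstack([cv2.resize(c["img"][120:190,270:350],None,fx=5,fy=5,interpolation=cv2.INTER_CUBIC),cv2.resize(t["img"][180:250,290:370],None,fx=5,fy=5,interpolation=cv2.INTER_CUBIC)])
cv2.imwrite("pics/c5.png",o[:,:,::-1])
E
```

```text
clock: 5.25
tool_pos: [0.4767, -0.0173, 0.1135]
eef_rot: [0.68, 0.733, -0.001, -0.001]
contact_force: [-0.1, 0.8, -0.3]
opening: 0.499
finger_force: 0.0
```

View pics/c5.png

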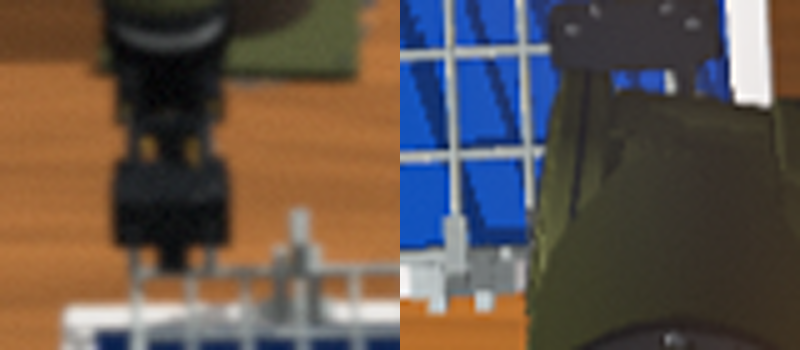

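The near finger now passes in front of the bar, with its tip at about scene row 173, so the bar is between the fingers. I close on it.

```bash
python3 -m pendant '[[1,[0,0,0],[0,0,0]],[1,[0,0,0],[0,0,0]],[1,[0,0,0],[0,0,0]],[1,[0,0,0],[0,0,0]],[1,[0,0,0],[0,0,0]],[1,[0,0,0],[0,0,0]]]' 20
python3 - <<'E'
from h import *
c=snap("scene")["img"]
[print(v,c[v,298:313:3].astype(int).tolist()) for v in range(162,178)]
E
```

```text
clock: 6.1
tool_pos: [0.4784, -0.0172, 0.1144]
eef_rot: [0.68, 0.733, 0.001, 0.001]
contact_force: [2.8, -0.8, -2.1]
opening: 0.091
finger_force: 20.0
162 [[18, 20, 20], [13, 14, 17], [18, 17, 21], [13, 14, 15], [19, 20, 19]]
163 [[14, 18, 17], [14, 16, 18], [16, 19, 18], [15, 13, 15], [19, 16, 18]]
164 [[13, 17, 18], [17, 20, 21], [19, 19, 20], [11, 15, 16], [17, 20, 19]]
165 [[14, 17, 18], [15, 17, 19], [10, 14, 12], [12, 14, 16], [18, 19, 21]]
166 [[22, 26, 23], [15, 17, 17], [11, 13, 14], [13, 13, 16], [17, 20, 21]]
167 [[21, 21, 19], [12, 15, 17], [17, 16, 17], [17, 19, 18], [22, 21, 22]]
168 [[34, 26, 22], [22, 20, 18], [18, 20, 18], [26, 22, 19], [41, 34, 29]]
169 [[76, 52, 35], [59, 40, 29], [34, 26, 22], [61, 41, 28], [86, 62, 46]]
170 [[124, 86, 57], [109, 71, 40], [82, 54, 33], [117, 74, 44], [124, 87, 60]]
171 [[137, 98, 65], [152, 101, 57], [137, 90, 54], [162, 105, 61], [140, 99, 68]]
172 [[136, 100, 74], [165, 118, 78], [164, 117, 81], [172, 120, 79], [135, 100, 72]]
173 [[131, 109, 90], [160, 132, 108], [159, 134, 109], [155, 124, 97], [113, 93, 77]]
174 [[122, 115, 105], [146, 136, 122], [138, 129, 116], [126, 116, 103], [102, 91, 83]]
175 [[122, 111, 100], [133, 111, 94], [129, 107, 89], [119, 111, 101], [112, 92, 75]]
176 [[125, 99, 82], [142, 99, 63], [142, 98, 63], [135, 118, 103], [137, 98, 67]]
177 [[131, 101, 79], [149, 95, 52], [151, 99, 54], [145, 124, 107], [149, 99, 62]]
```

```bash
python3 -m pendant '[[1,[0,12.6,-19],[0,0,0]],[1,[0,15.2,-17],[0,0,0]],[1,[0,17.6,-14.5],[0,0,0]],[1,[0,19.7,-11.6],[0,0,0]]]' 20;  python3 -m pendant '[[1,[0,21.1,-8.6],[0,0,0]],[1,[0,22.2,-5.4],[0,0,0]],[1,[0,22.8,-2],[0,0,0]],[1,[0,22.7,1.5],[0,0,0]]]'; python3 -m pendant '[[1,[0,22.4,4.8],[0,0,0]],[1,[0,11.5,3.8],[0,0,0]],[1,[0,0,0],[0,0,0]]]'
```

```text
clock: 6.65
tool_pos: [0.5361, -0.0133, 0.1757]
eef_rot: [0.681, 0.733, -0.005, -0.005]
contact_force: [-7.5, -1.1, 2.7]
opening: 0.085
finger_force: 20.1
clock: 7.15
tool_pos: [0.6336, -0.0069, 0.1957]
eef_rot: [0.681, 0.733, 0.002, 0.003]
contact_force: [0.2, -1.0, 16.6]
opening: 0.06
finger_force: 21.7
clock: 7.52
tool_pos: [0.672, -0.0042, 0.1869]
eef_rot: [0.68, 0.733, 0.005, 0.006]
contact_force: [7.9, -1.2, 11.8]
opening: 0.004
finger_force: 5.9
```

```bash
python3 -m pendant '[[1,[0,0,-20],[0,0,0]],[1,[0,0,-40],[0,0,0]],[1,[0,-20,-40],[0,0,0]],[1,[60,0,0],[0,0,0]],[1,[0,0,0],[0,0,0]]]' 20
python3 - <<'E'
from h import *
c=snap("scene","s6");crop(c,230,80,450,230,3.5,"c6");t=snap("top","t6")
for th in np.arange(1.2,1.9,.1):print(th.round(1),handle(th).round(3),proj(c,handle(th)).round(1),proj(t,handle(th)).round(1))
E
```

```text
clock: 8.15
tool_pos: [0.6383, 0.0623, 0.282]
eef_rot: [0.677, 0.736, 0.001, -0.003]
contact_force: [0.1, -0.4, 0.1]
opening: 0.003
finger_force: 0.0
1.2 [ 0.592 -0.008  0.223] [304. 172.] [335.3 169.9]
1.3 [ 0.607 -0.007  0.224] [304.  175.2] [334.9 162.6]
1.4 [ 0.622 -0.006  0.224] [304.  178.8] [334.6 155.4]
1.5 [ 0.637 -0.005  0.222] [304.1 182.9] [334.2 148.3]
1.6 [ 0.652 -0.004  0.219] [304.2 187.4] [333.8 141.5]
1.7 [ 0.666 -0.003  0.214] [304.2 192.3] [333.4 135.1]
1.8 [ 0.68  -0.002  0.208] [304.3 197.5] [332.9 129.1]
```

View pics/c6.png

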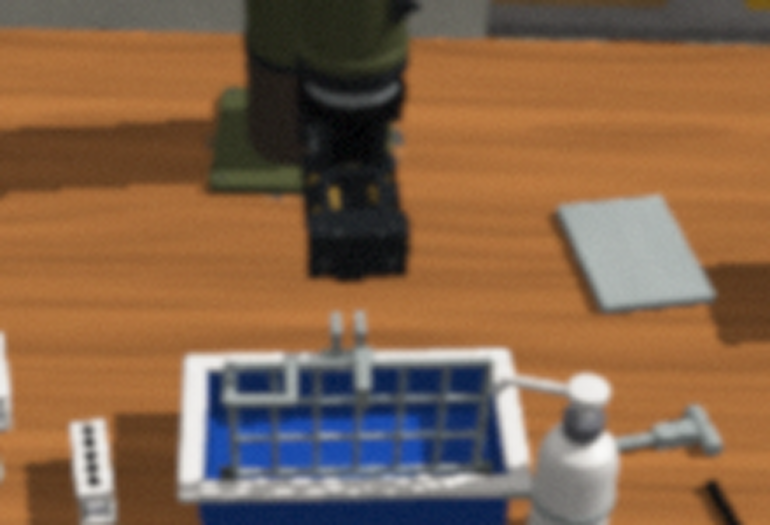

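c6 shows the grate open past upright. The handle bar is at scene (304,193), which gives about 1.72 rad. Next come the racks.

```bash
python3 - <<'E'
from h import *
go([.448,-.348,.26],76);print(r.get_state()["q"])
E
```

```text
tcp [0.6389 0.0557 0.2817] shift mm [-387.9 -221.    22.3] turn [ -0.1  -0.1 -71.6] turn [-1.000e-01  2.000e-01  1.084e+02] f [-0.2 -0.5 -0.4] open 0.007
[-0.25909922  0.64716946  0.1901063   1.42605001 -0.12921905  1.08339943
  0.03055937]
```

```bash
python3 -m pendant '[[-0.1,[-48.5,-27.6,2.8],[0,0,0]],[-0.1,[-48.5,-27.6,2.8],[0,0,0]],[-0.1,[-48.5,-27.6,2.8],[0,0,0]],[-0.1,[-48.5,-27.6,2.8],[0,0,0]],[-0.1,[-48.5,-27.6,2.8],[0,0,0]],[-0.1,[-48.5,-27.6,2.8],[0,0,0]],[-0.1,[-48.5,-27.6,2.8],[0,0,0]],[-0.1,[-48.5,-27.6,2.8],[0,0,0]]]' 20;python3 -m pendant '[[-0.1,[0,0,10],[0,0,-10.2]],[-0.1,[0,0,10],[0,0,-10.2]],[-0.1,[0,0,10],[0,0,-10.2]],[-0.1,[0,0,10],[0,0,-10.2]],[-0.1,[0,0,10],[0,0,-10.2]],[-0.1,[0,0,10],[0,0,-10.2]],[-0.1,[0,0,10],[0,0,-10.2]],[-0.1,[0,0,0],[0,0,0]]]'
python3 - <<'E'
from h import *
s=snap("top","t7")
for b in boxes(s,(375,150,520,280),.046): print(b)
go([.448,-.348,.05],76);print(r.get_state()["q"])
E
```

```text
clock: 9.25
tool_pos: [0.4461, -0.351, 0.2594]
eef_rot: [0.681, 0.732, -0.001, -0.001]
contact_force: [-0.1, -1.0, 0.0]
opening: 0.555
finger_force: 0.0
clock: 10.25
tool_pos: [0.4465, -0.3492, 0.1888]
eef_rot: [0.127, 0.992, 0.001, -0.002]
contact_force: [0.3, -0.6, -0.6]
opening: 0.552
finger_force: 0.0
(array([ 0.414 , -0.3376]), array([0.0208, 0.0397]), np.float64(80.0), array([467.3, 254.7], dtype=float32))
(array([ 0.4524, -0.2731]), array([0.0375, 0.0914]), np.float64(12.6), array([440.7, 238.1], dtype=float32))
(array([ 0.5652, -0.2701]), array([0.0365, 0.0486]), np.float64(91.3), array([440. , 191.5], dtype=float32))
(array([ 0.5709, -0.3555]), array([0.0401, 0.0919]), np.float64(6.1), array([475.1, 190. ], dtype=float32))
(array([ 0.5704, -0.1599]), array([0.0344, 0.091 ]), np.float64(12.1), array([394.7, 188.4], dtype=float32))
tcp [ 0.4472 -0.3492  0.1893] shift mm [ -0.7   1.3 139.3] turn [ 0.  -0.1 -0.7] turn [ -0.2  -0.  179.3] f [-0.1  1.   0.7] open 0.55
[ 0.70145523  0.64012048 -0.20123087  1.76237394  0.17510107  0.75866913
  1.72639469]
```

```bash
python3 -m pendant '[[-0.1,[0,1,50],[0,0,0]],[-0.1,[0,0,50],[0,0,0]],[-0.1,[0,0,40],[0,0,0]],[-0.1,[0,0,20],[0,0,0]],[-0.1,[0,0,15],[0,0,0]],[-0.1,[0,0,4],[0,0,0]],[-0.1,[0,0,0],[0,0,0]]]' 25
python3 - <<'E'
from h import *
c=snap("scene");crop(c,170,140,270,220,6,"c8");print(proj(c,tool()[0]))
E
```

```text
clock: 11.18
tool_pos: [0.4494, -0.3477, 0.0114]
eef_rot: [0.125, 0.992, -0.0, 0.0]
contact_force: [0.7, -0.4, 0.4]
opening: 0.55
finger_force: 0.0
[207.11297101 190.42403883]
```

View pics/c8.png

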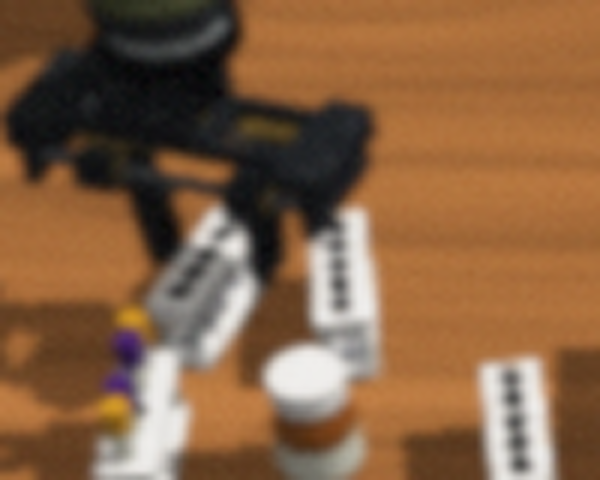

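The fingers straddle rack C at crop centre (200,285), with the tips beside its deck. I go a few mm lower and close.

```bash
python3 -m pendant '[[-0.1,[0,0,5],[0,0,0]],[1,[0,0,0],[0,0,0]],[1,[0,0,0],[0,0,0]],[1,[0,0,0],[0,0,0]],[1,[0,0,0],[0,0,0]],[1,[0,0,0],[0,0,0]]]' 25;python3 -m pendant '[[1,[0,0,-10],[0,0,0]],[1,[0,0,-40],[0,0,0]],[1,[0,0,-50],[0,0,0]],[1,[0,0,-50],[0,0,0]],[1,[0,0,0],[0,0,0]]]'
python3 - <<'E'
from h import *
p=tw([0,-.075,0]);go([*p[:2],.15],4.02+90)
c=snap("scene");crop(c,170,90,290,200,5,"c9");print(r.get_state()["q"])
E
```

```text
clock: 11.98
tool_pos: [0.4491, -0.3477, 0.0061]
eef_rot: [0.125, 0.992, -0.0, 0.0]
contact_force: [-0.8, -1.6, 2.4]
opening: 0.34
finger_force: 25.0
clock: 12.6
tool_pos: [0.4515, -0.3484, 0.1599]
eef_rot: [0.125, 0.992, -0.002, 0.004]
contact_force: [-0.7, 0.3, -1.6]
opening: 0.334
finger_force: 25.0
tcp [ 0.4515 -0.3484  0.1599] shift mm [ -2.5 353.1   9.2] turn [ -0.2   0.4 -18.4] turn [  0.6   0.3 161.6] f [-0.7  0.3 -1.6] open 0.334
[ 0.6940489   0.68286131 -0.19748796  1.79536282  0.19799968  0.67921999
  1.70639722]
```

View pics/c9.png

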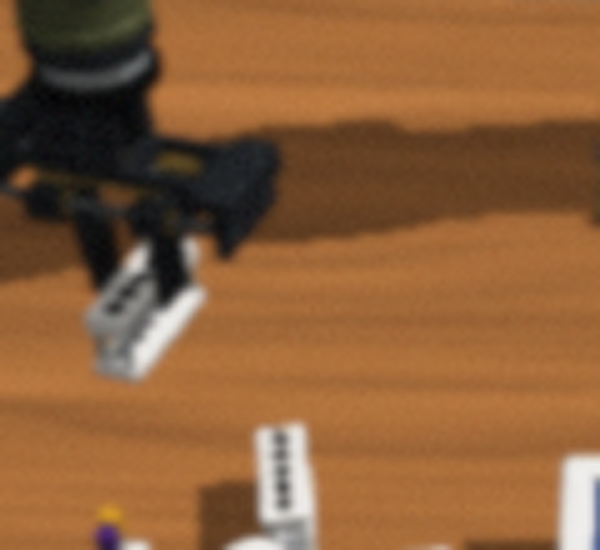

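c9 shows rack C held and level. I carry it to the tub.

```bash
python3 -m pendant '[[1,[0,45,-3],[0,0,0]],[1,[0,45,0],[0,0,0]],[1,[0,45,0],[0,0,0]],[1,[0,45,0],[0,0,0]],[1,[0,45,0],[0,0,0]],[1,[-2,45,0],[0,0,0]],[1,[0,45,0],[0,0,0]],[1,[0,38,0],[0,0,0]]]';python3 -m pendant '[[1,[0,0,0],[0,0,-9.2]],[1,[0,0,0],[0,0,-9.2]],[1,[0,0,0],[0,0,0]]]'
python3 - <<'E'
from h import *
p=tw([0,-.075,0]);go([*p[:2],.012],4.02+90)
s=snap("top","t8")
for b in boxes(s,(375,150,520,280),.046): print(b)
E
```

```text
clock: 13.65
tool_pos: [0.5372, -0.0036, 0.1572]
eef_rot: [0.124, 0.992, -0.0, -0.002]
contact_force: [0.2, 0.3, -1.0]
opening: 0.337
finger_force: 24.9
clock: 14.02
tool_pos: [0.5371, -0.0057, 0.1574]
eef_rot: [-0.035, 0.999, 0.0, -0.002]
contact_force: [-0.3, 0.4, -1.2]
opening: 0.337
finger_force: 24.9
tcp [ 0.5371 -0.0057  0.1574] shift mm [ -4.8  -1.6 145.4] turn [ 0.  -0.2 -0. ] turn [-3.0e-01 -1.0e-01  1.8e+02] f [-0.3  0.4 -1.2] open 0.337
(array([ 0.4525, -0.2732]), array([0.0376, 0.0913]), np.float64(12.5), array([440.8, 238.1], dtype=float32))
(array([ 0.5442, -0.359 ]), array([0.0389, 0.0413]), np.float64(91.3), array([476.5, 201. ], dtype=float32))
(array([ 0.57  , -0.1603]), array([0.0339, 0.092 ]), np.float64(12.1), array([394.8, 188.5], dtype=float32))
```

```bash
python3 -m pendant '[[1,[-5,-1,45],[0,0,0]],[1,[0,0,45],[0,0,0]],[1,[0,0,30],[0,0,0]],[1,[0,0,15],[0,0,0]],[1,[0,0,8],[0,0,0]],[1,[0,0,2],[0,0,0]],[1,[0,0,0],[0,0,0]]]';python3 -m pendant '[[0,[0,0,0],[0,0,0]],[0,[0,0,0],[0,0,0]],[0,[0,0,0],[0,0,0]],[0,[0,0,-50],[0,0,0]],[0,[0,0,-50],[0,0,0]],[0,[0,0,-50],[0,0,0]],[0,[0,0,0],[0,0,0]]]'
python3 - <<'E'
from h import *
go([.452,-.2745,.1],102.5)
E
```

```text
clock: 14.95
tool_pos: [0.5442, -0.0065, 0.0146]
eef_rot: [-0.035, 0.999, 0.0, 0.001]
contact_force: [-0.3, 0.3, -0.4]
opening: 0.34
finger_force: 25.0
clock: 15.82
tool_pos: [0.5463, -0.0063, 0.1676]
eef_rot: [-0.035, 0.999, 0.0, 0.004]
contact_force: [0.6, -0.8, -0.4]
opening: 0.501
finger_force: 0.0
tcp [ 0.5463 -0.0063  0.1676] shift mm [ 113.4 -260.9   66.7] turn [-0.   0.5 -8.5] turn [  0.7   0.  171.5] f [ 0.6 -0.8 -0.4] open 0.501
```

```bash
python3 -m pendant '[[0,[18.9,-43.5,0],[0,0,0]],[0,[18.9,-43.5,0],[0,0,0]],[0,[18.9,-43.5,0],[0,0,0]],[0,[18.9,-43.5,0],[0,0,0]],[0,[18.9,-43.5,0],[0,0,0]],[0,[18.9,-43.5,0],[0,0,0]],[0,[0,0,40],[0,0,-8.5]],[0,[0,0,20],[0,0,0]]]'
python3 - <<'E'
from h import *
go([.452,-.2752,.006],102.5)
E
```

```text
clock: 16.82
tool_pos: [0.4469, -0.2751, 0.1014]
eef_rot: [-0.109, 0.994, 0.001, -0.001]
contact_force: [0.1, 0.5, 0.6]
opening: 0.501
finger_force: 0.0
tcp [ 0.4469 -0.2751  0.1014] shift mm [-5.2 -1.5 95.4] turn [ 0.1 -0.2  0. ] turn [   0.2    0.2 -180. ] f [0.1 0.5 0.6] open 0.501
```

```bash
python3 -m pendant '[[0,[-5,-1,40],[0,0,0]],[0,[0,0,35],[0,0,0]],[0,[0,0,15],[0,0,0]],[0,[0,0,5],[0,0,0]],[1,[0,0,0],[0,0,0]],[1,[0,0,0],[0,0,0]],[1,[0,0,0],[0,0,0]],[1,[0,0,0],[0,0,0]]]' 25;python3 -m pendant '[[1,[0,0,-10],[0,0,0]],[1,[0,0,-40],[0,0,0]],[1,[0,0,-50],[0,0,0]],[1,[0,0,-50],[0,0,0]],[1,[0,0,0],[0,0,8.5]]]'
python3 - <<'E'
from h import *
p=tw([0,0,0]);go([*p[:2],.15],4.02+90)
E
```

```text
clock: 17.82
tool_pos: [0.4546, -0.2752, 0.0097]
eef_rot: [-0.109, 0.994, -0.0, 0.001]
contact_force: [0.0, -0.4, 5.8]
opening: 0.335
finger_force: 24.9
clock: 18.45
tool_pos: [0.4561, -0.2756, 0.1629]
eef_rot: [-0.033, 0.999, -0.001, 0.003]
contact_force: [-0.4, -0.5, -1.7]
opening: 0.336
finger_force: 24.8
tcp [ 0.4561 -0.2756  0.1629] shift mm [-102.7  337.4   12.6] turn [-0.2  0.4 -0.2] turn [  0.6   0.3 179.8] f [-0.4 -0.5 -1.7] open 0.336
```

```bash
python3 -m pendant '[[1,[-12.8,42.2,0],[0,0,0]],[1,[-12.8,42.2,0],[0,0,0]],[1,[-12.8,42.2,0],[0,0,0]],[1,[-12.8,42.2,0],[0,0,0]],[1,[-12.8,42.2,0],[0,0,0]],[1,[-12.8,42.2,0],[0,0,0]],[1,[-12.8,42.2,0],[0,0,0]],[1,[-12.8,42.2,0],[0,0,0]]]';python3 -m pendant '[[1,[0,0,0],[0,0,0]],[1,[0,0,0],[0,0,0]]]'
python3 - <<'E'
from h import *
p=tw([0,0,0]);go([*p[:2],.015],4.02+90)
s=snap("top","t9")
for b in boxes(s,(375,150,520,280),.046): print(b)
E
```

```text
clock: 19.45
tool_pos: [0.5319, 0.0707, 0.1592]
eef_rot: [-0.036, 0.999, 0.0, -0.0]
contact_force: [1.2, -1.1, -1.0]
opening: 0.338
finger_force: 24.8
clock: 19.7
tool_pos: [0.5315, 0.0685, 0.159]
eef_rot: [-0.035, 0.999, -0.0, -0.001]
contact_force: [-0.9, 0.2, -0.8]
opening: 0.334
finger_force: 24.8
tcp [0.5315 0.0685 0.159 ] shift mm [ -4.7  -0.8 144. ] turn [-0.  -0.1  0. ] turn [ 1.0e-01 -1.0e-01 -1.8e+02] f [-0.9  0.2 -0.8] open 0.334
(array([ 0.5423, -0.3582]), array([0.0343, 0.0403]), np.float64(97.6), array([476.2, 201.8], dtype=float32))
(array([ 0.5912, -0.1557]), array([0.0339, 0.0487]), np.float64(12.1), array([393.1, 179.8], dtype=float32))
```

```bash
python3 -m pendant '[[1,[-5,0,45],[0,0,0]],[1,[0,0,45],[0,0,0]],[1,[0,0,30],[0,0,0]],[1,[0,0,15],[0,0,0]],[1,[0,0,6],[0,0,0]],[1,[0,0,2],[0,0,0]],[1,[0,0,0],[0,0,0]]]';python3 -m pendant '[[0,[0,0,0],[0,0,0]],[0,[0,0,0],[0,0,0]],[0,[0,0,0],[0,0,0]],[0,[0,0,-50],[0,0,0]],[0,[0,0,-50],[0,0,0]],[0,[0,0,-50],[0,0,0]],[0,[0,0,0],[0,0,0]]]'
python3 - <<'E'
from h import *
s=snap("top","t10")
for b in boxes(s,(375,150,520,280),.046): print(b)
go([.5696,-.1615,.1],102.1)
E
```

```text
clock: 20.62
tool_pos: [0.5379, 0.0697, 0.0167]
eef_rot: [-0.035, 0.999, 0.0, 0.001]
contact_force: [0.4, 0.2, -1.0]
opening: 0.335
finger_force: 24.8
clock: 21.5
tool_pos: [0.5399, 0.0702, 0.1696]
eef_rot: [-0.035, 0.999, 0.001, 0.004]
contact_force: [-0.1, -0.5, -0.7]
opening: 0.498
finger_force: 0.0
(array([ 0.5413, -0.1662]), array([0.0333, 0.0343]), np.float64(102.6), array([397.1, 200.4], dtype=float32))
(array([ 0.5455, -0.3579]), array([0.0403, 0.0407]), np.float64(6.7), array([476. , 200.4], dtype=float32))
tcp [0.5383 0.0698 0.1675] shift mm [ -14.7 -232.9   67.4] turn [ 0.   0.2 -8.1] turn [  0.3  -0.  171.9] f [ 1.1  0.2 -0.3] open 0.497
```

```bash
python3 -m pendant '[[0,[-3,-46.6,0],[0,0,0]],[0,[-3,-46.6,0],[0,0,0]],[0,[-3,-46.6,0],[0,0,0]],[0,[-3,-46.6,0],[0,0,0]],[0,[-3,-46.6,0],[0,0,0]],[0,[0,0,30],[0,0,-8.1]],[0,[0,0,30],[0,0,0]],[0,[0,0,0],[0,0,0]]]'
python3 - <<'E'
from h import *
go([.5696,-.1615,.009],102.1)
E
```

```text
clock: 22.55
tool_pos: [0.5656, -0.1612, 0.1025]
eef_rot: [-0.106, 0.994, 0.001, -0.004]
contact_force: [0.3, 0.5, 1.0]
opening: 0.503
finger_force: 0.0
tcp [ 0.5656 -0.1612  0.1025] shift mm [-4.5 -1.4 93.5] turn [ 0.2 -0.4  0.1] turn [   0.6    0.3 -179.9] f [0.3 0.5 1. ] open 0.503
```

```bash
python3 -m pendant '[[0,[-5,-1,40],[0,0,0]],[0,[0,0,35],[0,0,0]],[0,[0,0,12],[0,0,0]],[0,[0,0,5],[0,0,0]],[1,[0,0,0],[0,0,0]],[1,[0,0,0],[0,0,0]],[1,[0,0,0],[0,0,0]],[1,[0,0,0],[0,0,0]]]' 25;python3 -m pendant '[[1,[0,0,-10],[0,0,0]],[1,[0,0,-40],[0,0,0]],[1,[0,0,-50],[0,0,0]],[1,[0,0,-50],[0,0,0]],[1,[0,0,0],[0,0,8.1]],[1,[0,0,0],[0,0,0]]]'
python3 - <<'E'
from h import *
p=tw([0,.075,0]);go([*p[:2],.16],4.02+90)
E
```

```text
clock: 23.55
tool_pos: [0.5747, -0.1622, 0.0149]
eef_rot: [-0.106, 0.994, -0.0, 0.001]
contact_force: [0.4, -2.0, 5.2]
opening: 0.329
finger_force: 25.0
clock: 24.3
tool_pos: [0.5734, -0.1615, 0.1645]
eef_rot: [-0.036, 0.999, -0.0, -0.0]
contact_force: [0.1, 0.2, -1.6]
opening: 0.324
finger_force: 25.0
tcp [ 0.5734 -0.1615  0.1645] shift mm [ 20.4 306.4   4.4] turn [-0.  -0.   0.1] turn [   0.    -0.  -179.9] f [ 0.1  0.2 -1.6] open 0.324
```

```bash
python3 -m pendant '[[1,[3.5,42,0],[0,0,0]],[1,[3.5,42,0],[0,0,0]],[1,[3.5,42,0],[0,0,0]],[1,[3.5,42,0],[0,0,0]],[1,[3.5,42,0],[0,0,0]],[1,[3.5,42,0],[0,0,0]],[1,[0,40,0],[0,0,0]],[1,[0,0,0],[0,0,0]]]'
python3 - <<'E'
from h import *
p=tw([-.004,.062,0]);go([*p[:2],.02],4.02+90)
E
```

```text
clock: 25.3
tool_pos: [0.5306, 0.1328, 0.1632]
eef_rot: [-0.04, 0.999, 0.001, -0.001]
contact_force: [0.1, -1.6, -1.3]
opening: 0.33
finger_force: 25.0
tcp [0.5306 0.1328 0.1632] shift mm [  2.8  -3.6 143.2] turn [ 0.2 -0.1  0.6] turn [   0.2    0.2 -179.4] f [ 0.1 -1.6 -1.3] open 0.33
```

```bash
python3 -m pendant '[[1,[0,-3,45],[0,0,0]],[1,[0,0,45],[0,0,0]],[1,[0,0,30],[0,0,0]],[1,[0,0,14],[0,0,0]],[1,[0,0,6],[0,0,0]],[1,[0,0,2],[0,0,0]],[1,[0,0,0],[0,0,0]]]';python3 -m pendant '[[0,[0,0,0],[0,0,0]],[0,[0,0,0],[0,0,0]],[0,[0,0,0],[0,0,0]],[0,[0,0,-50],[0,0,0]],[0,[0,0,-50],[0,0,0]],[0,[0,0,-50],[0,0,0]],[1,[50,0,-30],[0,0,0]],[1,[60,0,0],[0,0,0]]]'
python3 - <<'E'
from h import *
s=snap("top","t11");c=snap("scene","s11")
crop(s,155,140,375,260,3.6,"c11")
go([*tw([.092,.185,0])[:2],.26],4);print(proj(s,tw([.092,.185,.186])))
E
```

```text
clock: 26.18
tool_pos: [0.533, 0.1252, 0.0227]
eef_rot: [-0.035, 0.999, 0.0, 0.001]
contact_force: [0.3, 0.9, -1.3]
opening: 0.326
finger_force: 25.0
clock: 27.18
tool_pos: [0.4238, 0.1182, 0.204]
eef_rot: [-0.035, 0.999, 0.001, 0.003]
contact_force: [-0.6, 0.7, -0.4]
opening: 0.298
finger_force: 0.0
tcp [0.4127 0.1143 0.2015] shift mm [-211.7  128.9  -61.5] turn [-0.7 -0.3 90.2] turn [  0.3  -0.7 -89.8] f [ 0.5 -0.9 -0.9] open 0.206
[210.89256842 158.2417615 ]
```

View pics/c11.png

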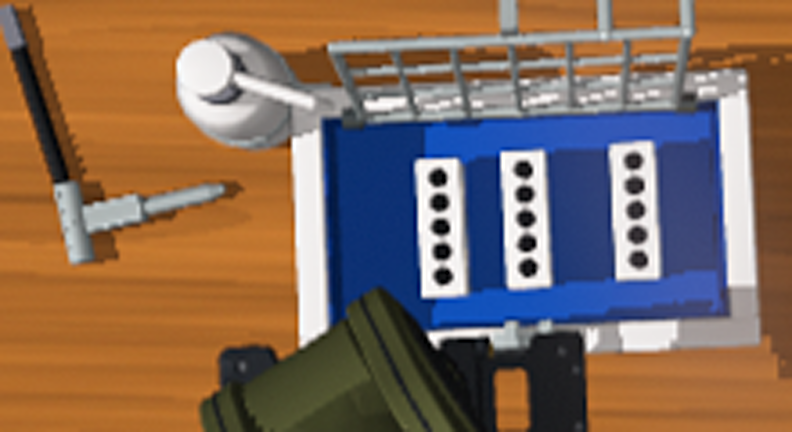

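c11 shows all three racks standing on the tub floor. The pin has been knocked aside, and its crossbar is now at about top (176,202), next to the pen. Next is the pump.

```bash
python3 -m pendant '[[1,[0,0,-20],[0,0,10]],[1,[0,0,-20],[0,0,10]],[1,[0,0,-20],[0,0,10]],[1,[0,0,-10],[0,0,10]],[1,[0,0,0],[0,0,10]],[1,[0,0,0],[0,0,10]],[1,[0,0,0],[0,0,10]],[1,[0,0,0],[0,0,10]]]';python3 -m pendant '[[1,[0,0,0],[0,0,10.2]],[1,[0,0,0],[0,0,0]]]'
python3 - <<'E'
from h import *
go([*tw([.092,.185,0])[:2],.26],4)
s=snap("top","t12")
K=[s["img"][v,u].tolist() for v,u in()]
W=white(s,(195,140,235,185),190);print(cv2.moments(W)["m10"]/cv2.moments(W)["m00"],cv2.moments(W)["m01"]/cv2.moments(W)["m00"])
E
```

```text
clock: 28.28
tool_pos: [0.4225, 0.1173, 0.2719]
eef_rot: [0.617, 0.787, -0.0, -0.0]
contact_force: [0.9, -0.2, -0.7]
opening: 0.003
finger_force: 0.0
clock: 28.52
tool_pos: [0.4225, 0.1174, 0.2719]
eef_rot: [0.682, 0.731, -0.0, 0.0]
contact_force: [0.1, 0.5, 0.6]
opening: 0.006
finger_force: 0.0
tcp [0.4225 0.1174 0.2719] shift mm [127.8 201.8  11.7] turn [-0.  0. -0.] turn [  0.   0. 180.] f [0.1 0.5 0.6] open 0.006
214.35658914728683 162.91214470284237
```

```bash
python3 -m pendant '[[1,[25.2,40,0],[0,0,0]],[1,[25.2,40,0],[0,0,0]],[1,[25.2,40,0],[0,0,0]],[1,[25.2,40,0],[0,0,0]],[1,[25.2,40,0],[0,0,0]],[1,[0,0,0],[0,0,0]],[1,[0,0,40],[0,0,0]],[1,[0,0,30],[0,0,0]]]';
python3 - <<'E'
from h import *
go([.6135,.257,.186],4)
E
```

```text
clock: 29.58
tool_pos: [0.6125, 0.2553, 0.2007]
eef_rot: [0.682, 0.731, -0.001, -0.0]
contact_force: [-0.9, 0.0, -0.4]
opening: 0.003
finger_force: 0.0
tcp [0.6125 0.2553 0.2007] shift mm [ 1.6  1.2 14.7] turn [-0.1  0.  -0. ] turn [  0.    0.2 180. ] f [-0.9  0.  -0.4] open 0.003
```

Now lower gradually, watching the force.

```bash
for i in 1; do python3 -m pendant '[[1,[1.5,1,8],[0,0,0]],[1,[0,0,4],[0,0,0]],[1,[0,0,0],[0,0,0]]]'; python3 -m pendant '[[1,[0,0,6],[0,0,0]],[1,[0,0,0],[0,0,0]]]'; python3 -m pendant '[[1,[0,0,6],[0,0,0]],[1,[0,0,0],[0,0,0]]]';  python3 -m pendant '[[1,[0,0,4],[0,0,0]],[1,[0,0,0],[0,0,0]]]'; done | grep -E "pos|contact"
```

```text
tool_pos: [0.6152, 0.2581, 0.191]
contact_force: [-0.5, -0.7, 0.8]
tool_pos: [0.6145, 0.258, 0.1839]
contact_force: [0.9, 0.0, 0.2]
tool_pos: [0.6142, 0.2579, 0.1773]
contact_force: [-0.8, -0.5, 0.2]
tool_pos: [0.6144, 0.258, 0.1735]
contact_force: [-0.3, 0.5, 0.2]
```

```bash
for i in 1; do python3 -m pendant '[[1,[0,0,5],[0,0,0]],[1,[0,0,0],[0,0,0]]]'; python3 -m pendant '[[1,[0,0,5],[0,0,0]],[1,[0,0,0],[0,0,0]]]'; python3 -m pendant '[[1,[0,0,4],[0,0,0]],[1,[0,0,0],[0,0,0]]]';  python3 -m pendant '[[1,[0,0,4],[0,0,0]],[1,[0,0,0],[0,0,0]]]'; done | grep -E "pos|contact"
```

```text
tool_pos: [0.6143, 0.2579, 0.1684]
contact_force: [-0.5, 0.9, 0.2]
tool_pos: [0.6143, 0.258, 0.1634]
contact_force: [-0.3, 0.2, -1.0]
tool_pos: [0.6144, 0.258, 0.1595]
contact_force: [1.8, 0.2, 1.0]
tool_pos: [0.615, 0.2582, 0.1561]
contact_force: [-0.5, -0.2, 2.3]
```

```bash
for i in 1; do python3 -m pendant '[[1,[0,0,4],[0,0,0]],[1,[0,0,0],[0,0,0]]]'; python3 -m pendant '[[1,[0,0,4],[0,0,0]],[1,[0,0,0],[0,0,0]]]'; python3 -m pendant '[[1,[0,0,3],[0,0,0]],[1,[0,0,0],[0,0,0]]]';  python3 -m pendant '[[1,[0,0,3],[0,0,0]],[1,[0,0,0],[0,0,0]]]'; done | grep -E "pos|contact"
```

```text
tool_pos: [0.615, 0.2582, 0.1521]
contact_force: [0.2, 0.2, 4.2]
tool_pos: [0.615, 0.2582, 0.1482]
contact_force: [-0.9, 1.0, 5.0]
tool_pos: [0.615, 0.2582, 0.1454]
contact_force: [-0.4, -1.3, 7.6]
tool_pos: [0.6151, 0.2582, 0.1444]
contact_force: [-4.4, -1.7, 16.9]
```

```bash
python3 -m pendant '[[1,[0,0,1],[0,0,0]],[1,[0,0,0],[0,0,0]],[1,[0,0,0],[0,0,0]]]'|grep -E "pos|contact"; python3 -m pendant '[[1,[0,0,-10],[0,0,0]],[1,[0,0,-20],[0,0,0]],[1,[0,0,-40],[0,0,0]],[1,[0,0,-50],[0,0,0]],[1,[-55,-20,0],[0,0,0]],[1,[-60,0,0],[0,0,0]],[1,[-60,0,0],[0,0,0]],[1,[-60,0,0],[0,0,0]]]';
python3 - <<'E'
from h import *
s=snap("top","t13");c=snap("scene","s13")
th=1.72;print(proj(c,handle(th)),handle(th))
o=np.hstack([cv2.resize(c["img"][140:230,270:410],None,fx=2.8,fy=2.8),cv2.resize(s["img"][125:255,150:350],None,fx=1.9,fy=1.9)[:252]]);cv2.imwrite("pics/c13.png",o[:,:,::-1])
go([*handle(1.72)[:2],.30],4)
E
```

```text
tool_pos: [0.6152, 0.2583, 0.1442]
contact_force: [-6.1, -1.8, 21.2]
clock: 34.08
tool_pos: [0.6098, 0.0205, 0.2602]
eef_rot: [0.683, 0.731, -0.0, -0.0]
contact_force: [0.8, 0.4, 0.3]
opening: 0.006
finger_force: 0.0
[304.24723088 193.30352813] [ 0.66905903 -0.0029882   0.21300426]Traceback (most recent call last):
  File "<stdin>", line 4, in <module>
    return _nx.concatenate(arrs, 1, dtype=dtype, casting=casting)
           ~~~~~~~~~~~~~~~^^^^^^^^^^^^^^^^^^^^^^^^^^^^^^^^^^^^^^^
ValueError: all the input array dimensions except for the concatenation axis must match exactly, but along dimension 0, the array at index 0 has size 252 and the array at index 1 has size 247
```

```bash
python3 - <<'E'
from h import *
c=cv2.imread("pics/s13.png").astype(int)
print([(v,c[v,304].tolist()) for v in range(184,202)])
print([(u,c[193,u].tolist()) for u in range(290,320,2)])
go([*handle(1.72)[:2],.26],4)
E
python3 -m pendant '[[-0.5,[0,0,0],[0,0,0]],[-0.5,[0,0,0],[0,0,0]],[-0.5,[0,0,0],[0,0,0]],[-0.5,[0,0,0],[0,0,0]],[-0.5,[0,0,0],[0,0,0]]]' | grep open
```

```text
[(184, [139, 139, 133]), (185, [102, 91, 82]), (186, [83, 57, 42]), (187, [79, 42, 23]), (188, [78, 35, 14]), (189, [78, 35, 15]), (190, [77, 36, 18]), (191, [86, 54, 38]), (192, [117, 101, 92]), (193, [150, 148, 140]), (194, [148, 149, 144]), (195, [133, 135, 133]), (196, [156, 157, 158]), (197, [186, 189, 190]), (198, [207, 209, 211]), (199, [211, 214, 217]), (200, [203, 205, 208]), (201, [204, 206, 210])]
[(290, [100, 56, 39]), (292, [85, 55, 42]), (294, [140, 139, 132]), (296, [168, 170, 163]), (298, [156, 153, 146]), (300, [152, 148, 142]), (302, [152, 150, 141]), (304, [150, 148, 140]), (306, [151, 149, 143]), (308, [148, 147, 141]), (310, [150, 148, 143]), (312, [160, 160, 154]), (314, [143, 140, 133]), (316, [94, 74, 60]), (318, [89, 68, 57])]
tcp [0.6099 0.0113 0.2606] shift mm [-17.4  58.3   0.7] turn [-0.1  0.4 -0.9] turn [6.000e-01 1.000e-01 1.791e+02] f [ 0.2 -0.9 -0.1] open 0.006
opening: 0.547
```

```bash
python3 -m pendant '[[0.45,[-17,58,0],[0,0,0]],[0.45,[0,1,0],[0,0,0]],[0.45,[0,0,0],[0,0,0]],[0.45,[0,0,0],[0,0,0]],[0.45,[0,0,0],[0,0,0]],[0.45,[0,0,0],[0,0,0]]]' | grep -E "pos|open"; python3 - <<'E'
from h import *
go([*handle(1.73)[:2],.173],4)
E
```

```text
tool_pos: [0.6702, 0.0095, 0.2613]
opening: 0.274
tcp [0.6702 0.0095 0.2613] shift mm [-12.4  -0.6  88.3] turn [ 0.  -0.  -0.1] turn [ -0.   -0.  179.9] f [-0.1  0.2  0.3] open 0.274
```

```bash
python3 -m pendant '[[0.45,[-12,0,20],[0,0,0]],[0.45,[0,0,25],[0,0,0]],[0.45,[0,0,15],[0,0,0]],[0.45,[0,0,0],[0,0,0]]]' | grep -E "pos|contact"; python3 -m pendant '[[0.45,[0,0,14],[0,0,0]],[0.45,[0,0,12],[0,0,0]],[0.45,[0,0,0],[0,0,0]],[1,[0,0,0],[0,0,0]],[1,[0,0,0],[0,0,0]],[1,[0,0,0],[0,0,0]],[1,[0,0,0],[0,0,0]]]' 20
```

```text
tool_pos: [0.6705, -0.0023, 0.1999]
contact_force: [-0.4, 0.2, 0.1]
clock: 36.92
tool_pos: [0.672, -0.0027, 0.1754]
eef_rot: [0.683, 0.731, 0.001, 0.001]
contact_force: [0.9, 0.1, 0.3]
opening: 0.095
finger_force: 20.0
```

```bash
python3 -m pendant '[[1,[0,-21.6,-7.3],[0,0,0]],[1,[0,-22.6,-3.9],[0,0,0]],[1,[0,-22.7,-0.5],[0,0,0]],[1,[0,-22.7,2.9],[0,0,0]]]' 20;  python3 -m pendant '[[1,[0,-21.9,6.2],[0,0,0]],[1,[0,-20.8,9.5],[0,0,0]],[1,[0,-19.2,12.4],[0,0,0]],[1,[0,-17,15.2],[0,0,0]]]'; python3 -m pendant '[[1,[0,-14.5,17.6],[0,0,0]],[1,[0,-11.9,19.5],[0,0,0]],[1,[0,0,0],[0,0,0]]]'; python3 -c "
from h import *
print(handle(.23))"
```

```text
clock: 37.42
tool_pos: [0.5845, -0.0086, 0.1856]
eef_rot: [0.683, 0.731, 0.003, 0.003]
contact_force: [2.4, 0.6, 2.8]
opening: 0.091
finger_force: 20.0
clock: 37.92
tool_pos: [0.5034, -0.014, 0.141]
eef_rot: [0.683, 0.73, 0.001, 0.001]
contact_force: [2.4, 0.0, 0.6]
opening: 0.09
finger_force: 20.0
clock: 38.3
tool_pos: [0.4761, -0.0158, 0.1026]
eef_rot: [0.683, 0.731, -0.001, -0.001]
contact_force: [1.2, -0.1, -4.5]
opening: 0.092
finger_force: 20.0
[ 0.47603955 -0.0165563   0.14079266]
```

Perfect tracking; finish the closing.

```bash
python3 -m pendant '[[1,[0,-4.7,10.6],[0,0,0]],[1,[0,-4,10.5],[0,0,0]],[1,[0,-3.4,10],[0,0,0]],[1,[0,0,0],[0,0,0]]]'; python3 -m pendant '[[1,[0,0,3],[0,0,0]],[1,[0,0,2],[0,0,0]],[1,[0,0,0],[0,0,0]]]'|grep -E "pos|contact"
```

```text
clock: 38.8
tool_pos: [0.4646, -0.0165, 0.0715]
eef_rot: [0.683, 0.731, -0.0, -0.0]
contact_force: [-0.3, 0.2, -3.2]
opening: 0.09
finger_force: 20.0
tool_pos: [0.464, -0.0166, 0.0681]
contact_force: [-4.6, 1.0, 12.1]
```

```bash
python3 -m pendant '[[0.5,[0,0,-2],[0,0,0]],[0.5,[0,0,0],[0,0,0]],[0.5,[0,0,0],[0,0,0]],[0.5,[0,0,-30],[0,0,0]],[0.5,[0,0,-50],[0,0,0]],[0.5,[0,0,-50],[0,0,0]],[0.5,[0,-50,-30],[0,0,0]],[0.5,[0,-50,0],[0,0,0]]]'|grep pos
python3 - <<'E'
from h import *
s=snap("top","t14");c=snap("scene","s14");print(proj(c,handle(0)),proj(s,handle(0)))
i=c["img"];print([(v,i[v,304].tolist()) for v in range(169,180)])
a=cv2.resize(i[150:240,280:480],(800,360),interpolation=cv2.INTER_CUBIC);b=cv2.resize(s["img"][185:245,150:350],(800,240),interpolation=cv2.INTER_CUBIC)
cv2.imwrite("pics/c14.png",np.vstack([a,b])[:,:,::-1])
E
```

```text
tool_pos: [0.3656, -0.0235, 0.2308]
[304.39462092 173.93174795] [336.07752989 231.07095144]
[(169, [178, 116, 61]), (170, [182, 119, 66]), (171, [175, 123, 77]), (172, [169, 135, 109]), (173, [152, 142, 132]), (174, [132, 125, 119]), (175, [127, 100, 83]), (176, [140, 93, 57]), (177, [149, 96, 53]), (178, [157, 102, 56]), (179, [161, 106, 63])]
```

View pics/c14.png

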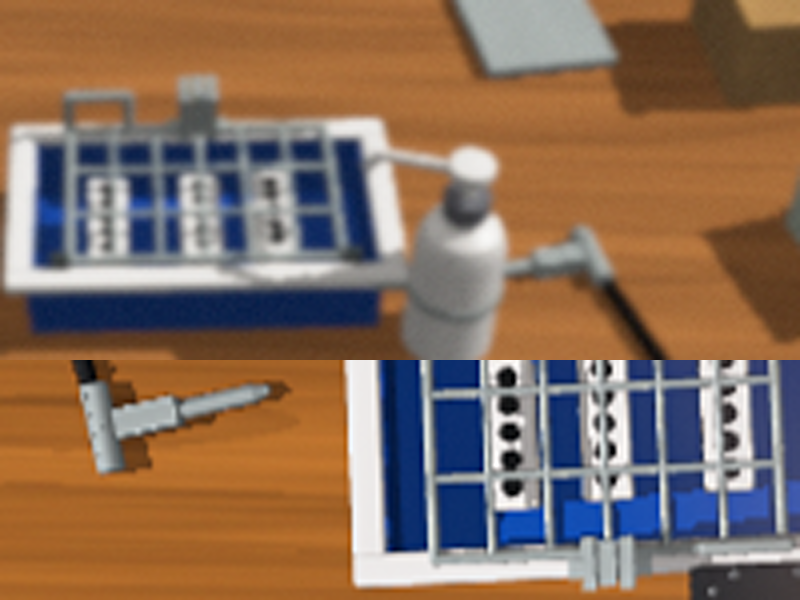

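c14 shows the grate shut with its lug between the ears. The pin lies with its tip at about top (216,192.5), shoulder (194.5,198) and crossbar centre (175.5,202). I measure it now.

```bash
python3 - <<'E'
from h import *
import json
s=snap("top");im=s["img"].astype(int)
tip,sh,cb=[ray(s,*p,.009)[:2] for p in((216.3,192.5),(194.5,198),(175.5,201.8))]
print(tip,sh,cb,np.linalg.norm(tip-cb),np.linalg.norm(sh-cb))
m=((im.max(2)-im.min(2)<35)&(im.min(2)>85)).astype(np.uint8)*255;k=np.zeros_like(m);k[188:215,165:222]=m[188:215,165:222]
P=np.argwhere(k)[:,::-1];w=np.array([ray(s,*p,.012)[:2] for p in P])
d0=(tip-cb)/np.linalg.norm(tip-cb);t=(w-cb)@d0
sel=(t>16)&(t<100);q=w[sel];d,_,=cv2.fitLine(q.astype(np.float32),cv2.DIST_HUBER,0,.001,.001)[:2].ravel(),0
d=d*np.sign(d@d0);c=q.mean(0);tt=(w-c)@d
print("d",d,"angle",np.degrees(np.arctan2(d[1],d[0])),"tip end",tt.max(),"back",tt.min(),len(q))
o=c+d*(tt.max()-.042);o2=c+d*(tt.min()+.073);print("origin",o,o2,"d0 ang",np.degrees(np.arctan2(d0[1],d0[0])))
g=o-d*.035;print("grip centre",g);go([*g,.1],np.degrees(np.arctan2(d[1],d[0]))+90);print(r.get_state()["q"])
E
```

```text
[0.55288853 0.27914651] [0.53792714 0.33294633] [0.5273811 0.3798605] 0.10389387094379085 0.04808489905944786Traceback (most recent call last):
  File "<stdin>", line 9, in <module>
cv2.error: OpenCV(4.12.0) /io/opencv/modules/imgproc/src/linefit.cpp:50: error: (-215:Assertion failed) count > 0 in function 'fitLine2D_wods'
```

```bash
python3 - <<'E'
from h import *
s=snap("top");im=s["img"].astype(int)
tip,cb=np.array([.55289,.27915]),np.array([.52738,.37986])
m=((im.max(2)-im.min(2)<35)&(im.min(2)>85)).astype(np.uint8)*255;k=np.zeros_like(m);k[188:215,165:222]=m[188:215,165:222]
P=np.argwhere(k)[:,::-1];w=np.array([ray(s,*p,.012)[:2] for p in P])
d0=(tip-cb)/np.linalg.norm(tip-cb);t=(w-cb)@d0
q=w[(t>.014)&(t<.1)];d=cv2.fitLine(q.astype(np.float32),cv2.DIST_HUBER,0,.001,.001).ravel()[:2]
d=d*np.sign(d@d0);c=q.mean(0);tt=(w-c)@d;a=np.degrees(np.arctan2(d[1],d[0]))
print("angle",a,len(q),"origin",c+d*(tt.max()-.042),c+d*(tt.min()+.073),"d0 ang",np.degrees(np.arctan2(d0[1],d0[0])))
g=c+d*((tt.max()-.042+tt.min()+.073)/2-.035);print("grip centre",g);go([*g,.15],a+90);print(r.get_state()["q"])
E
```

```text
angle -75.94464143760861 201 origin [0.5435643  0.31951053] [0.54405027 0.31756938] d0 ang -75.78585728643152
grip centre [0.53530721 0.35249211]
tcp [ 0.3649 -0.0234  0.2294] shift mm [363.6 195.2  79.7] turn [  0.   -0.  -10.2] turn [-0.000e+00 -1.000e-01  1.698e+02] f [0.3 0.6 0.5] open 0.251
[-0.17265357  0.33567875  0.15205909  2.2690681  -0.09732853  0.54172202
  0.12160465]
```

```bash
python3 -m pendant '[[0.1,[45.5,24.4,0],[0,0,0]],[0.1,[45.5,24.4,0],[0,0,0]],[0.1,[45.5,24.4,0],[0,0,0]],[0.1,[45.5,24.4,0],[0,0,0]],[0.1,[45.5,24.4,0],[0,0,0]],[0.1,[45.5,24.4,0],[0,0,0]],[0.1,[45.5,24.4,0],[0,0,0]],[0.1,[45.5,24.4,0],[0,0,0]]]'|grep pos;python3 -m pendant '[[0.1,[0,0,50],[0,0,-10.2]],[0.1,[0,0,50],[0,0,0]],[0.1,[0,0,50],[0,0,0]],[0.1,[0,0,0],[0,0,0]]]'
python3 - <<'E'
from h import *
go([.5353,.3525,.03],14.06)
E
```

```text
tool_pos: [0.5369, 0.3556, 0.2285]
clock: 41.88
tool_pos: [0.533, 0.3519, 0.0747]
eef_rot: [0.615, 0.788, -0.004, -0.001]
contact_force: [0.1, -0.3, 0.6]
opening: 0.453
finger_force: 0.0
tcp [0.533  0.3519 0.0747] shift mm [ 0.2  2.7 44.7] turn [-0.4  0.2  0. ] turn [  -0.2   -0.7 -180. ] f [ 0.1 -0.3  0.6] open 0.453
```

Lower in steps until the tips are near the bench.

```bash
for i in 1; do python3 -m pendant '[[0.1,[0,2.5,35],[0,0,0]],[0.1,[0,0,25],[0,0,0]],[0.1,[0,0,0],[0,0,0]]]'; python3 -m pendant '[[0.1,[0,0,10],[0,0,0]],[0.1,[0,0,0],[0,0,0]]]'; python3 -m pendant '[[0.1,[0,0,4],[0,0,0]],[0.1,[0,0,0],[0,0,0]]]'; python3 -m pendant '[[0.1,[0,0,3],[0,0,0]],[0.1,[0,0,0],[0,0,0]]]'; done|grep -E "pos|contact"
python3 - <<'E'
from h import *
t,q=tool();s=snap("top");print(q.inv().apply([.5353-t[0],.3525-t[1],0])*1000)
E
```

```text
tool_pos: [0.5382, 0.354, 0.0194]
contact_force: [-0.1, -0.1, 1.5]
tool_pos: [0.5382, 0.354, 0.01]
contact_force: [-0.3, -0.6, -0.9]
tool_pos: [0.5377, 0.3536, 0.0053]
contact_force: [0.4, 0.1, -0.9]
tool_pos: [0.5375, 0.3535, 0.002]
contact_force: [0.1, 0.7, 1.1]
[-4.11053268e-01 -2.39479979e+00  9.60930523e-04]
```

```bash
for i in 1; do python3 -m pendant '[[0.1,[0,-2,8],[0,0,0]],[0.1,[0,0,0],[0,0,0]]]'; python3 -m pendant '[[0.1,[0,0,5],[0,0,0]],[0.1,[0,0,0],[0,0,0]]]'; python3 -m pendant '[[0.1,[0,0,3],[0,0,0]],[0.1,[0,0,0],[0,0,0]]]'; python3 -m pendant '[[0.1,[0,0,2],[0,0,0]],[0.1,[0,0,0],[0,0,0]]]'; done|grep -E "pos|contact"
```

```text
tool_pos: [0.5348, 0.3527, -0.0067]
contact_force: [-0.1, -0.5, -0.5]
tool_pos: [0.5355, 0.3529, -0.0112]
contact_force: [0.5, -0.2, -0.2]
tool_pos: [0.5357, 0.353, -0.014]
contact_force: [0.3, 0.5, -1.4]
tool_pos: [0.5357, 0.353, -0.0159]
contact_force: [0.6, 0.6, -0.2]
```

```bash
for i in 1; do python3 -m pendant '[[0.1,[0,0,3],[0,0,0]],[0.1,[0,0,0],[0,0,0]]]'; python3 -m pendant '[[0.1,[0,0,2],[0,0,0]],[0.1,[0,0,0],[0,0,0]]]'; python3 -m pendant '[[1,[0,0,0],[0,0,0]],[1,[0,0,0],[0,0,0]],[1,[0,0,0],[0,0,0]],[1,[0,0,0],[0,0,0]],[1,[0,0,0],[0,0,0]]]' 40; done|grep -E "pos|contact|open|finger"
```

```text
tool_pos: [0.5355, 0.353, -0.019]
contact_force: [-0.3, -0.7, -0.5]
opening: 0.45
finger_force: 0.0
tool_pos: [0.5356, 0.353, -0.021]
contact_force: [0.6, 0.1, 0.4]
opening: 0.448
finger_force: 0.0
tool_pos: [0.5357, 0.3531, -0.0207]
contact_force: [-0.5, -0.0, 1.0]
opening: 0.196
finger_force: 40.0
```

```bash
python3 -m pendant '[[1,[0,0,-15],[0,0,0]],[1,[0,0,-40],[0,0,0]],[1,[0,0,-40],[0,0,0]],[1,[0,0,-20],[0,0,0]],[1,[0,0,0],[0,0,10]],[1,[0,0,0],[0,0,0]]]'
python3 - <<'E'
from h import *
go([*tw([-.085,.115,0])[:2],.09],4.02)
E
```

```text
clock: 45.92
tool_pos: [0.5358, 0.3532, 0.0952]
eef_rot: [0.681, 0.732, 0.0, 0.0]
contact_force: [-0.2, -0.6, -1.6]
opening: 0.199
finger_force: 40.0
tcp [0.5358 0.3532 0.0952] shift mm [-169.4 -105.     5.1] turn [ 0.1 -0.   0.1] turn [ 0.000e+00  1.000e-01 -1.799e+02] f [-0.2 -0.6 -1.6] open 0.199
```

```bash
python3 -m pendant '[[1,[-34,-21,0],[0,0,0]],[1,[-34,-21,0],[0,0,0]],[1,[-34,-21,0],[0,0,0]],[1,[-34,-21,0],[0,0,0]],[1,[-33,-21,0],[0,0,0]],[1,[0,0,0],[0,0,0]],[1,[0,0,0],[0,0,0]]]'
python3 - <<'E'
from h import *
go([*tw([-.085,.115,0])[:2],.0663],4.02)
s=snap("top");c=snap("scene")
cl=tw([-.085,0,.11]);print("clevis top px",proj(s,cl),proj(c,cl))
a=cv2.resize(c["img"][145:195,300:380],(800,500),interpolation=cv2.INTER_CUBIC)
b=cv2.resize(s["img"][215:265,250:330],(800,500),interpolation=cv2.INTER_CUBIC)
cv2.imwrite("pics/c15.png",cv2.resize(np.vstack([a,b]),(480,600),interpolation=cv2.INTER_AREA)[:,:,::-1])
E
```

```text
clock: 46.8
tool_pos: [0.4438, 0.1779, 0.0944]
eef_rot: [0.681, 0.732, 0.001, 0.0]
contact_force: [-0.0, 0.2, -1.7]
opening: 0.198
finger_force: 40.0
tcp [0.4438 0.1779 0.0944] shift mm [-1.3 -0.7 28.1] turn [ 0.1 -0.1  0.2] turn [ 1.000e-01  1.000e-01 -1.798e+02] f [-0.   0.2 -1.7] open 0.198
clevis top px [301.36220917 235.80639801] [329.39187787 171.5822691 ]
```

View pics/c15.png

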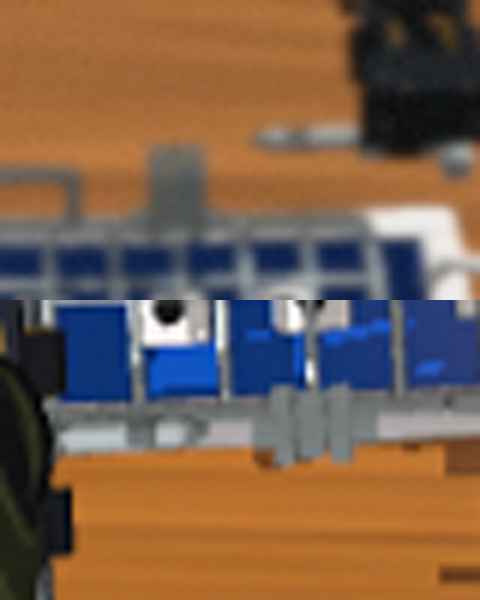

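c15 shows the pin held level. Its shaft is at top row about 237, and the hole axis extrapolates to about 237.5, so it is aligned within about 1 mm. I lower it to hole height and advance.

```bash
python3 -m pendant '[[1,[0,-0.7,14],[0,0,0]],[1,[0,0,14],[0,0,0]],[1,[-10,0,0],[0,0,0]],[1,[-6,0,0],[0,0,0]],[1,[0,0,0],[0,0,0]]]'
python3 - <<'E'
from h import *
go([*tw([-.085,.099,0])[:2],.0663],4.02)
E
```

```text
clock: 47.52
tool_pos: [0.4437, 0.16, 0.0664]
eef_rot: [0.682, 0.731, -0.0, 0.0]
contact_force: [-0.4, 1.1, -1.5]
opening: 0.197
finger_force: 40.0
tcp [0.4437 0.16   0.0664] shift mm [0.6 0.8 0.1] turn [ 0.   0.  -0.1] turn [  0.   -0.  179.9] f [-0.4  1.1 -1.5] open 0.197
```

```bash
for i in 1; do python3 -m pendant '[[1,[-6,0.4,0],[0,0,0]],[1,[0,0,0],[0,0,0]]]'; python3 -m pendant '[[1,[-6,0,0],[0,0,0]],[1,[0,0,0],[0,0,0]]]'; python3 -m pendant '[[1,[-4,0,0],[0,0,0]],[1,[0,0,0],[0,0,0]]]';python3 -m pendant '[[1,[-4,0,0],[0,0,0]],[1,[0,0,0],[0,0,0]]]'; done|grep -E "pos|contact|finger"
```

```text
tool_pos: [0.4444, 0.1546, 0.0664]
contact_force: [-0.6, 0.3, -1.8]
finger_force: 40.0
tool_pos: [0.4446, 0.1485, 0.0663]
contact_force: [-0.4, -0.7, -1.3]
finger_force: 40.0
tool_pos: [0.4449, 0.1447, 0.0662]
contact_force: [-0.4, 0.3, -2.0]
finger_force: 40.0
tool_pos: [0.4453, 0.1407, 0.0662]
contact_force: [0.5, 0.3, -1.2]
finger_force: 40.0
```

```bash
for i in 1; do python3 -m pendant '[[1,[-5,0,0],[0,0,0]],[1,[0,0,0],[0,0,0]]]'; python3 -m pendant '[[1,[-6,0,0],[0,0,0]],[1,[0,0,0],[0,0,0]]]'; python3 -m pendant '[[1,[-6,0,0],[0,0,0]],[1,[0,0,0],[0,0,0]]]';python3 -m pendant '[[1,[-6,0,0],[0,0,0]],[1,[0,0,0],[0,0,0]]]'; done|grep -E "pos|contact|finger"
```

```text
tool_pos: [0.4457, 0.1356, 0.0662]
contact_force: [0.1, 0.2, -1.3]
finger_force: 40.0
tool_pos: [0.4462, 0.1294, 0.0662]
contact_force: [-1.0, -0.8, -1.8]
finger_force: 40.0
tool_pos: [0.4465, 0.1235, 0.0662]
contact_force: [0.5, 0.1, -1.3]
finger_force: 40.0
tool_pos: [0.447, 0.1175, 0.0662]
contact_force: [-0.2, -0.3, -1.9]
finger_force: 40.0
```

```bash
for i in 1; do python3 -m pendant '[[1,[-7,0,0],[0,0,0]],[1,[-6,0,0],[0,0,0]],[1,[0,0,0],[0,0,0]]]'; python3 -m pendant '[[1,[-4,0,0],[0,0,0]],[1,[0,0,0],[0,0,0]]]'; python3 -m pendant '[[1,[-2,0,0],[0,0,0]],[1,[0,0,0],[0,0,0]]]';python3 -m pendant '[[1,[-2,0,0],[0,0,0]],[1,[0,0,0],[0,0,0]]]'; done|grep -E "pos|contact|finger"
```

```text
tool_pos: [0.4479, 0.1044, 0.0662]
contact_force: [-0.2, 0.6, -2.4]
finger_force: 40.0
tool_pos: [0.4482, 0.1009, 0.0662]
contact_force: [0.2, -0.4, -1.8]
finger_force: 40.0
tool_pos: [0.4483, 0.0992, 0.0662]
contact_force: [0.7, -0.1, -1.3]
finger_force: 40.0
tool_pos: [0.4484, 0.0971, 0.0662]
contact_force: [0.7, 0.5, -1.2]
finger_force: 40.0
```

```bash
for i in 1; do python3 -m pendant '[[1,[-2,0,0],[0,0,0]],[1,[0,0,0],[0,0,0]]]'; python3 -m pendant '[[1,[-2,0,0],[0,0,0]],[1,[0,0,0],[0,0,0]]]'; python3 -m pendant '[[1,[-2,0,0],[0,0,0]],[1,[0,0,0],[0,0,0]]]'; done|grep -E "pos|contact|finger"
```

```text
tool_pos: [0.4484, 0.0971, 0.0663]
contact_force: [-0.8, 4.4, -0.9]
finger_force: 40.0
tool_pos: [0.4484, 0.0971, 0.0663]
contact_force: [-1.7, 10.2, 0.7]
finger_force: 40.0
tool_pos: [0.4484, 0.0971, 0.0663]
contact_force: [-1.8, 13.6, -1.2]
finger_force: 40.0
```

```bash
python3 -m pendant '[[1,[4.5,0,0],[0,0,0]],[0.2,[0,0,0],[0,0,0]],[0.2,[0,0,0],[0,0,0]],[0.2,[0,0,0],[0,0,0]],[0.2,[0,0,-15],[0,0,0]],[0.2,[0,0,-40],[0,0,0]],[0.2,[0,0,-50],[0,0,0]],[0.2,[0,-50,-30],[0,0,0]]]';python3 -m pendant '[[0.2,[50,-20,0],[0,0,0]],[0.2,[50,-20,0],[0,0,0]],[0.2,[50,0,0],[0,0,0]],[0.2,[0,0,0],[0,0,0]]]'
python3 - <<'E'
from h import *
s=snap("top","t16");c=snap("scene","s16")
a=cv2.resize(c["img"][145:235,180:440],(780,270),interpolation=cv2.INTER_CUBIC)
b=cv2.resize(s["img"][140:250,150:500],(780,245),interpolation=cv2.INTER_CUBIC)
cv2.imwrite("pics/c16.png",np.vstack([a,b])[:,:,::-1])
E
```

```text
clock: 52.4
tool_pos: [0.4026, 0.0928, 0.2034]
eef_rot: [0.682, 0.731, 0.003, 0.002]
contact_force: [-1.1, 0.1, 0.1]
opening: 0.401
finger_force: 0.0
clock: 52.9
tool_pos: [0.3476, 0.243, 0.2013]
eef_rot: [0.679, 0.734, 0.001, -0.0]
contact_force: [-0.6, -1.1, 1.1]
opening: 0.401
finger_force: 0.0
```

View pics/c16.png

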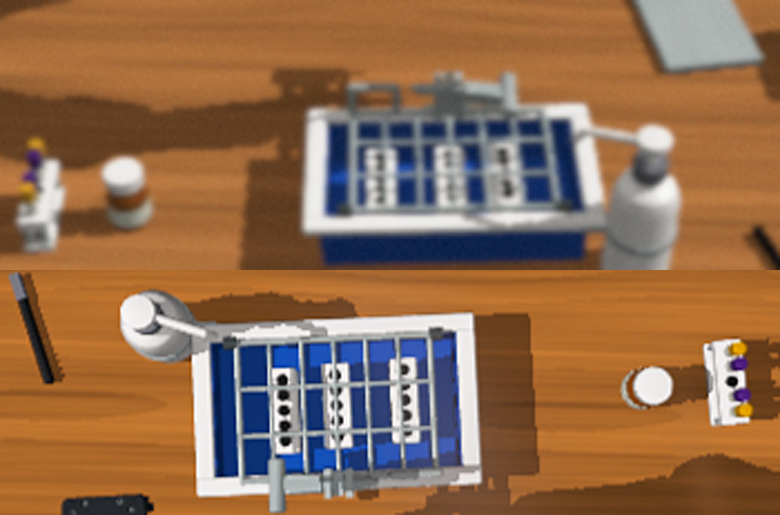

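c16 shows the grate shut, the pin through the clevis with its crossbar at top (274,237), the racks inside, and the jar and used rack in place. I compare the pen's position over time.

```bash
python3 - <<'E'
from h import *
s=snap("top")
for f in("top0","t6","t8","t10","t11","t14","t16"):
    im=cv2.imread(f"pics/{f}.png").astype(int);k=np.zeros(im.shape[:2],np.uint8);k[135:205,150:185]=(im[135:205,150:185].max(2)<50)*255
    n,l,st,ct=cv2.connectedComponentsWithStats(k);i=1+st[1:,4].argmax();p=ray(s,*ct[i],.008);print(f,ct[i].round(1),p[:2].round(4),st[i])
E
```

```text
top0 [165.6 176.8] [0.5893 0.407 ] [160 157  13  40 163]
t6 [165.7 176.8] [0.5895 0.4068] [160 157  13  40 151]
t8 [166. 171.] [0.6039 0.4067] [159 153  15  38 153]
t10 [166.  171.3] [0.6032 0.4065] [159 153  15  38 156]
t11 [166.  171.3] [0.6032 0.4065] [159 153  15  38 156]
t14 [166.1 171.5] [0.6026 0.4064] [159 153  15  38 162]
t16 [166.1 171.4] [0.603  0.4064] [159 152  15  39 162]
```

```bash
python3 -c "
from plant import r
print(r.finish_job())"
```

```text
the job is handed in; nothing more can be done
None
```

I handed the job in at about 53 s of robot time: all three empty racks are on the tub floor, the pump was pressed fully and released, and the grate is shut with the pin home; the pen ended about 14 mm from its start, apparently pushed when the pin was knocked aside while the arm was at the racks, and I left it there.

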